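# Change the eyelet canister in the press-side clamp

### The job

The canister in the clamp beside the press is used up: draw the clamp's sprung plunger back and drop its red handle into the holding notch so that it stays open, then stand the used canister in the white tray. Heft the look-alike canisters on the bench to find the one that is still loaded, stand that one in the clamp while the plunger is held back, and let the plunger out of its notch so that it holds the canister upright against the V-shaped rest. Stand all the empty canisters upright in the tray as well, and leave the spool of red thread where it is.

Things in the scene. Friction and masses are not known exactly. Their poses are not given: they have to be found in the camera images.
- can_a: closed canister, diameter 54, height 46: metal body, yellow band, ribbed black lid (fixed). Origin at the centre of its underside, z up. All canisters look exactly alike; an empty one weighs about 0.12 kg, the loaded one about 0.55 kg. It stands on the bench, either empty or loaded; some of the canisters may be absent.
- can_b: closed canister, diameter 54, height 46: metal body, yellow band, ribbed black lid (fixed). Origin at the centre of its underside, z up. All canisters look exactly alike; an empty one weighs about 0.12 kg, the loaded one about 0.55 kg. It stands on the bench, either empty or loaded; some of the canisters may be absent.
- can_c: closed canister, diameter 54, height 46: metal body, yellow band, ribbed black lid (fixed). Origin at the centre of its underside, z up. All canisters look exactly alike; an empty one weighs about 0.12 kg, the loaded one about 0.55 kg. It stands on the bench, either empty or loaded; some of the canisters may be absent.
- can_d: closed canister, diameter 54, height 46: metal body, yellow band, ribbed black lid (fixed). Origin at the centre of its underside, z up. All canisters look exactly alike; an empty one weighs about 0.12 kg, the loaded one about 0.55 kg. It stands on the bench, either empty or loaded; some of the canisters may be absent.
- spent_can: closed canister, diameter 54, height 46: metal body, yellow band, ribbed black lid (fixed). Origin at the centre of its underside, z up. All canisters look exactly alike; an empty one weighs about 0.12 kg, the loaded one about 0.55 kg. This one is empty and is held in the clamp at the start.
- clamp: canister clamp fixed on the bench: grey plate 216 x 90, 10 thick. Origin on the bench under the plunger's line, 98 from the V-rest end; x runs along the plunger from V rest to spring barrel. The aluminium 90-degree V rest (60 wide, top 48 above the bench) opens to +x. The plunger (rubber foot diameter 22, line 36 above the bench) is sprung towards -x and runs between dark channel walls
- seat (a point): point on top of the clamp's plate (10 above the bench) where a canister's underside centre rests when pressed into the V rest; axes as the clamp's. With the plunger held back, about 25 of free length lies beyond a seated canister, towards +x
- jaw (a joint): plunger travel in m: 0 = fully home, no canister; about 0.013 = pressing on a seated canister; 0.040 = held back by the notch; 0.050 = fully drawn back. Spring force 4 N at 0, 7 N on a canister, 12 N at the notch. Let go outside the notch, it springs home
- handle (a joint): swing of the handle about the plunger's line in rad: 0 = upright, -0.12 = resting at its stop, 0.66 = over to the clamp's +y side, down in the notch. Moves freely, falls to the side it leans to. The wall stops it at 0.3 unless jaw is 0.042 to 0.050, where it falls into the notch and keeps the plunger back. To free it, draw back slightly and swing it below 0.2
- knob (a point): centre of the red ball grip (diameter 26, turns freely about a pin parallel to the plunger) on the handle, 68 from the plunger's line: 104 above the bench when upright, about 90 in the notch; stem 8 thick. At jaw = 0 it is at x = 0 of the clamp and moves to +x as the plunger is drawn back. Can be gripped from above
- notch (a point): middle of the notch in the clamp's +y channel wall, open at the top, 18 long along x. The walls stand at x = -2 to 66, |y| = 13 to 18 of the clamp, the notched one 68, the other 44 high above the bench; the notch reaches 26 down
- eyelet_press: green hand press behind the canisters, fixed, not part of the job: base 260 along its x, 170 along its y, 22 thick, origin under its centre; it stands up to 160 high, and the ball of its lever, the nearest high part, is at x = -104, y = +50, 220 to 250 above the bench: keep the arm clear of it
- tray: white open tray, 210 along its x, 170 along its y (rim 220 x 180), walls 4 thick, rim 29 above the bench; inner floor 202 x 162, 4 above the bench. Fixed. Origin at the centre of its underside
- spool: bystander: spool of red thread, diameter 50, height 60, upright, origin at the centre of its underside; leave it where it is

How it is judged:
On the way, in this order (a step that is already met when the one before it is completed fails the run):
1. the plunger is drawn back and rests in its holding notch by itself, nobody holding the handle (value of joint jaw above 0.037 m and value of joint handle above 0.45 rad and contact force between each of the arm, the fingers and handle below 0.3 N), for 0.3 s.
2. the loaded canister stands in the clamp while the plunger is held back in its notch (value of joint jaw above 0.037 m and value of joint handle above 0.45 rad and distance between can_c and seat below 0.027 m and angle between can_c's own z axis and vertical below 0.1 rad and contact force between the fingers and can_c below 0.3 N), for 0.3 s.
At the end, for the whole second after the job is handed in: the loaded canister stands upright (within 0.1 rad) within 10 mm of the seat, pressed by the plunger (over 2 N, jaw 0.008 to 0.020 m, handle below 0.3 rad); every empty canister, the used one included, stands upright (within 0.15 rad) and still on the floor of the tray (distance between can_c and seat below 0.01 m and angle between can_c's own z axis and vertical below 0.1 rad and linear speed of each of can_c, can_a, can_b, can_d, spent_can below 0.02 m/s and value of joint jaw between 0.008 and 0.02 m and value of joint handle below 0.3 rad and contact force between jaw and can_c above 2 N and x of can_a in the frame of tray between -0.101 and 0.101 m and y of can_a in the frame of tray between -0.081 and 0.081 m and z of each of can_a, can_b, can_d, spent_can in the frame of tray below 0.02 m and angle between each of can_a, can_b, can_d, spent_can's own z axis and vertical below 0.15 rad and x of can_b in the frame of tray between -0.101 and 0.101 m and y of can_b in the frame of tray between -0.081 and 0.081 m and x of can_d in the frame of tray between -0.101 and 0.101 m and y of can_d in the frame of tray between -0.081 and 0.081 m and x of spent_can in the frame of tray between -0.101 and 0.101 m and y of spent_can in the frame of tray between -0.081 and 0.081 m); the robot touches nothing.
It fails at once if the spool is moved more than 30 mm (distance of spool from where it was at the start of the episode above 0.03 m).
Of can_a, can_b, can_d only 2 to 3 are there at a start; the rules pass over those that are not, and their reading is None.
At some moment in a run one of can_a, can_b, can_c, can_d may be knocked a few centimetres aside while the robot is not near it.
It also fails if it takes over 192 s, if anything falls off the work surface, if the arm or the gripper's body presses on something with over 40 N, if the wrist force passes 120 N, or if a joint passes its speed limit or range.

### The arm

A 6-joint arm with a two-finger parallel gripper is mounted at the origin on a cart in front of the work surface, level with it; the furniture and walls round the work are solid. World frame = base frame: x ahead of the robot, y to its left, z up, the work surface at z = 0. Lengths are in m, angles in rad, forces in N, time in s.
With the tool pointing down it reaches from about 0.425 to 1.125 m from the base axis. Payload 14.9 kg.
Tool frame: the origin (TCP) lies on the centre line of the jaws, within the pads' length; the fingertips stand 22 mm ahead of it and the grasp point (between the pads) lies 3 mm ahead of it (ctrl.nose_length is the distance from the TCP to the fingertips, in m); z points along the fingers, y is the direction in which the jaws open and shut (so a half turn about z gives the same grasp; the last joint's range is limited). The gripper opens to 91 mm and grips with 3 to 60 N. Pads are 32 mm wide; open, the fingers measure 118 mm over their backs; the gripper's body (76 mm by 178 mm) begins 60 mm behind the grasp point.
Start: joints at [1.233, 0.379, 1.734, -0, 1.028, -0.033], TCP at [0.21, 0.668, 0.236] pointing down, gripper open.
Joint ranges: [-2.77, 2.77], [-0.74, 2.19], [0, 2.66], [-1.06, 4.2], [0.31, 2.87], [-3.08, 3.08]. Speed limits (rad/s): [1.89, 1.89, 2.39, 3.14, 3.14, 3.14].

### API

Orientations are given as a unit quaternion [w, x, y, z].
In Python, from bench import sensors, cams, ctrl gives the robot as it stands.
- The arm moves only by the tool apply_moves, never from a script. Its argument "motion" is a list of rows, each an object of numbers: "fingers": the closure, from -1 (fully open) to 1 (shut), so that 0 is half open; "x", "y", "z": the shift along the tool's x, y, z in m; "ax", "ay", "az": the turn, a rotation vector about the tool's x, y, z in degrees. A call has exactly 5 rows; each row is the pose to reach, as a shift and turn from the pose commanded when the call began, along the tool's axes at that moment; what a row does not reach only later rows make up. A row lasts 1/12 s, in which the tool goes at most 41.7 mm and 7.16 degrees, less where a joint would pass 70% of its speed; a pose out of reach is approached as far as the arm can. A call with a gripper value outside its range is refused whole. The fingers move at their own pace and stop on an object; the grip force is fixed at half the most. Time passes only in rows, so rows that repeat a pose let the fingers close, or fill a call up. It gives the time, the measured TCP pose, the force and the opening at its end, in the units of the state.
- sensors.observe(): the state, without advancing time (a new reading comes with each control period).
- cams.capture(name): name is "side" or "top" or "wrist"; returns (picture, depth): 480x640x3 uint8, red, green, blue; 480x640 float32, m along the optical axis (not along the pixel's ray), 0 where there is no reading.
- cams.camera_params(name): a dict with "K" (3x3 intrinsics, pixels), "distortion" ([k1, k2, p1, p2, k3] as OpenCV has them; the pictures are not rectified), "world_from_camera" (4x4, takes a point from camera to world coordinates). Camera axes: x right, y down, z forward; pixel columns grow to the right and rows downward; lengths in m; the calibration is good to about 2 mm. A picture is of the moment at which its call begins: read the wrist's pose just before it. camera_params takes no time and is no camera call; for the wrist camera it gives the pose at the moment of the call.
- ctrl.close_job(): hands the job in, once; it reports no verdict.
The state is a dict: "time": time; "qpos": joint angles; "joint_vel": joint speeds; "joint_efforts": joint torques, N m; "eef_pos": TCP position; "tool_rot": TCP orientation; "ft_force": force on the tool from outside, world axes, zero at the start; "torque": the same for the moment, N m; "opening": finger opening in m.
Only numpy, scipy, OpenCV 4.12 (cv2) and the standard library are available. Lean on these libraries where they do the work, as an engineer would, in place of code of your own. Each camera call takes 0.05 s, during which the arm holds its last target.

## Working session

There is one attempt and no reset: what is moved stays moved. The work goes in short steps, Python scripts to look and compute and a tool call to move; the robot and the scene stay as the last step left them, time stands still between calls to the robot, and variables do not carry over. Pictures are saved under pics/ and viewed, and the job is handed in when it is done.

Besides the shell and the picture viewer there is one more tool, called after "Call:" by a JSON object that holds its "method" and its "body", one argument or row to a line. apply_moves: Moves the arm, as the interface text tells. Its arguments: {"type":"object","properties":{"motion":{"type":"array","items":{"type":"object","properties":{"fingers":{"type":"number"},"x":{"type":"number"},"y":{"type":"number"},"z":{"type":"number"},"ax":{"type":"number"},"ay":{"type":"number"},"az":{"type":"number"}}}}},"required":["motion"]}

```bash
ls; mkdir -p pics
python3 - <<'E'
from bench import sensors, cams, ctrl
import cv2,json
s=sensors.observe(); print(s, ctrl.nose_length)
for n in ["side","top","wrist"]:
    p=cams.camera_params(n); print(n,p)
    im,d=cams.capture(n); cv2.imwrite(f"pics/{n}0.png",im[:,:,::-1])
E
```

```text
pics
{'time': 0.0, 'qpos': array([ 1.23270454e+00,  3.79417929e-01,  1.73476789e+00, -3.66867429e-06,
        1.02848280e+00, -3.32907071e-02]), 'joint_vel': array([ 7.11484641e-04, -2.99555665e-04,  2.40872672e-03, -1.26368116e-03,
        5.60097597e-04,  9.74176074e-05]), 'joint_efforts': array([-2.88358271e-03, -7.63747001e+01, -4.34358287e+01,  6.49071112e-02,
        4.25294344e-02, -8.23929281e-05]), 'eef_pos': array([0.20995198, 0.66739225, 0.23528807]), 'tool_rot': array([-9.77816766e-05,  1.51810327e-01,  9.88409498e-01, -5.29022780e-04]), 'ft_force': array([0.56105274, 0.19353393, 0.21642578]), 'torque': array([ 0.05124743, -0.01109095, -0.04999248]), 'opening': 0.091170215106288} 0.022
side {'K': array([[447.64823691,   0.        , 323.94949379],
       [  0.        , 447.64823691, 246.80420083],
       [  0.        ,   0.        ,   1.        ]]), 'distortion': array([0.02162012, 0.        , 0.        , 0.        , 0.        ]), 'world_from_camera': array([[ 0.99627428, -0.00661393,  0.08598733,  0.43187385],
       [-0.08215877, -0.37592645,  0.92300013, -0.87472836],
 
[... 555 characters left out ...]
.99450188,  0.95437433],
       [ 0.        ,  0.        ,  0.        ,  1.        ]])}
wrist {'K': array([[346.43729462,   0.        , 318.00227263],
       [  0.        , 346.43729462, 244.35316341],
       [  0.        ,   0.        ,   1.        ]]), 'distortion': array([0.00585384, 0.        , 0.        , 0.        , 0.        ]), 'world_from_camera': array([[ 3.00189482e-01,  9.23665252e-01,  2.38178037e-01,
         1.43909975e-01],
       [ 9.53879588e-01, -2.90661178e-01, -7.50320640e-02,
         6.87274216e-01],
       [-7.54015226e-05,  2.49717004e-01, -9.68318859e-01,
         3.83808421e-01],
       [ 0.00000000e+00,  0.00000000e+00,  0.00000000e+00,
         1.00000000e+00]])}
```

View pics/top0.png

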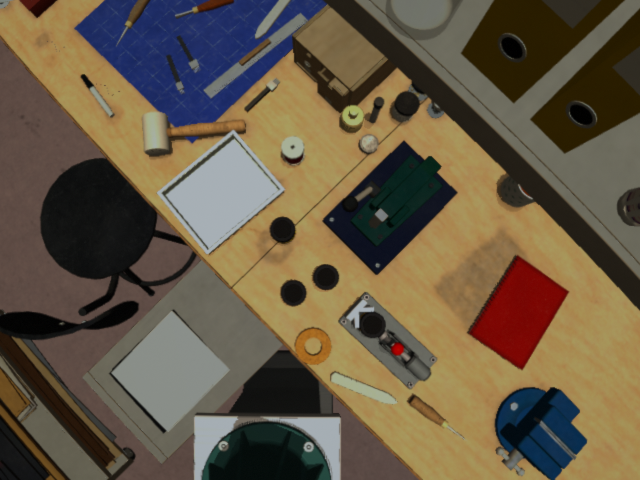

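View pics/side0.png

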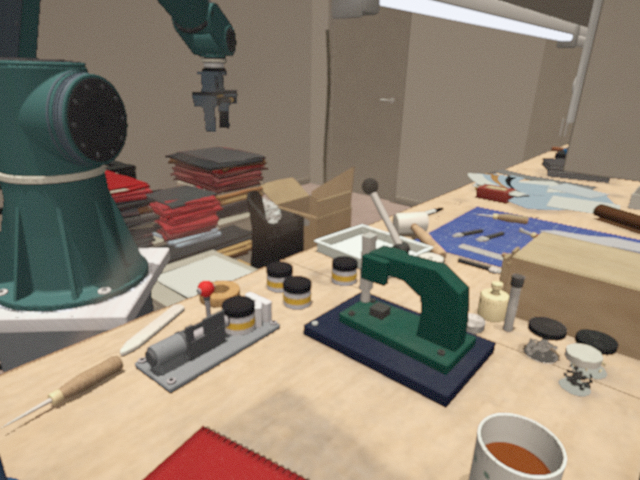

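View pics/wrist0.png

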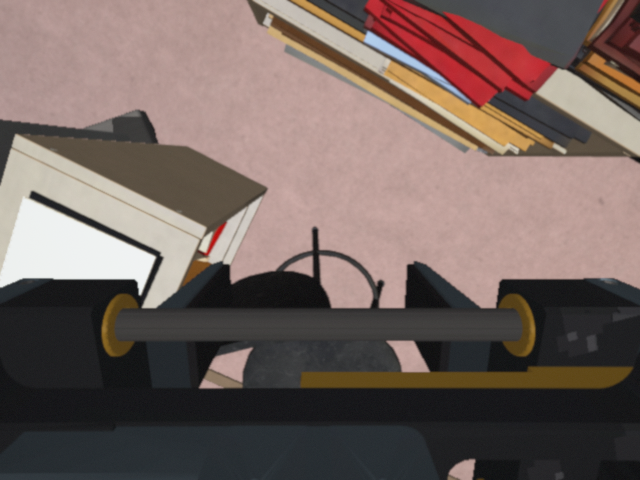

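The top view shows three canisters at (282,230), (325,277) and (293,292). The used one is in the clamp at (372,325), with the red knob at (398,350). The tray is at (222,190), the spool at (292,150) and the press at (390,205).

```bash
cat > h.py <<'E'
import numpy as np, cv2
from bench import sensors, cams, ctrl
from scipy.spatial.transform import Rotation as R
def params(n):
    p=cams.camera_params(n); return p['K'],p['distortion'],p['world_from_camera']
def ray(P,uv):
    K,D,T=P
    n=cv2.undistortPoints(np.array([[uv]],float),K,D)[0,0]
    d=T[:3,:3]@np.array([n[0],n[1],1.]); return T[:3,3],d
def plane(P,uv,z):
    o,d=ray(P,uv); return o+d*(z-o[2])/d[2]
def tri(P1,uv1,P2,uv2):
    o1,d1=ray(P1,uv1);o2,d2=ray(P2,uv2)
    A=np.stack([d1,-d2],1); t=np.linalg.lstsq(A,o2-o1,rcond=None)[0]
    a=o1+d1*t[0];b=o2+d2*t[1]; return (a+b)/2,np.linalg.norm(a-b)
def dpt(P,uv,d):
    o,r=ray(P,uv)
    u,v=int(round(uv[0])),int(round(uv[1]))
    return o+r*float(np.median(d[v-1:v+2,u-1:u+2]))
def proj(P,X):
    K,D,T=P; C=np.linalg.inv(T); 
    return cv2.projectPoints(np.array(X,float).reshape(-1,1,3),cv2.Rodrigues(C[:3,:3])[0],C[:3,3],K,D)[0][:,0]
def tool():
    s=sensors.observe(); q=s['tool_rot']; return s['eef_pos'],R.from_quat([q[1],q[2],q[3],q[0]]),s
E
python3 - <<'E'
from h import *
P=params('top'); im,d=cams.capture('top')
im=np.ascontiguousarray(im[:,:,::-1]); np.save('top_d.npy',d)
hsv=cv2.cvtColor(im,cv2.COLOR_BGR2HSV)
big=cv2.resize(im[180:400,240:460],None,fx=2.7,fy=2.7,interpolation=cv2.INTER_CUBIC); cv2.imwrite('pics/topz.png',big)
big=cv2.resize(im[60:260,150:450],None,fx=2.6,fy=2.6,interpolation=cv2.INTER_CUBIC); cv2.imwrite('pics/topz2.png',big)
S=cv2.imread('pics/side0.png')
cv2.imwrite('pics/sidez.png',cv2.resize(S[220:390,130:400],None,fx=2.9,fy=2.9,interpolation=cv2.INTER_CUBIC))
dark=((hsv[:,:,2]<60)).astype(np.uint8)
n,l,st,c=cv2.connectedComponentsWithStats(dark)
for i in range(1,n):
    if 150<st[i,4]<1500: print('dark',c[i],st[i]); print(dpt(P,c[i],d), plane(P,c[i],.046))
for nm,m in [('red',((hsv[:,:,0]<8)|(hsv[:,:,0]>172))&(hsv[:,:,1]>170)&(hsv[:,:,2]>120)),]:
    n,l,st,c=cv2.connectedComponentsWithStats(m.astype(np.uint8))
    for i in range(1,n):
        if st[i,4]>20: print(nm,c[i],st[i],dpt(P,c[i],d))
w=((hsv[:,:,1]<35)&(hsv[:,:,2]>170)).astype(np.uint8)
n,l,st,c=cv2.connectedComponentsWithStats(w)
for i in range(1,n):
    if st[i,4]>60: print('white',c[i],st[i],dpt(P,c[i],d),cv2.minAreaRect(np.argwhere(l==i)[:,::-1].astype(np.float32)))
E
```

```text
dark [40.94323144  6.56768559] [ 30   0  26  17 229]
[1.11370465 0.58549626 0.01838143] [1.09353166 0.56528127 0.046     ]
dark [404.64046823 105.98494983] [391  92  29  30 598]
[ 0.82434171 -0.29933937  0.05299306] [ 0.82740075 -0.30088906  0.046     ]
dark [375.69277108 109.25301205] [369  98  14  25 166]
[ 0.8033433  -0.23087088  0.08086563] [ 0.8182434  -0.23611091  0.046     ]
dark [165.7027027  146.67027027] [147 136  45  20 185]
[0.73253265 0.22545677 0.03928368] [0.73031252 0.22307109 0.046     ]
dark [629.80370943 206.55795981] [617 188  23  38 647]
[ 0.50584354 -0.40684254  0.56937689] [ 0.60888952 -0.82453159  0.046     ]
dark [282.22134387 229.54347826] [270 217  25  26 506]
[ 0.54914494 -0.03462578  0.046168  ] [ 0.54916697 -0.03461376  0.046     ]
dark [325.50301811 276.6639839 ] [313 265  26  25 497]
[ 0.45044795 -0.12623247  0.045985  ] [ 0.45044761 -0.12623203  0.046     ]
dark [293.02620968 292.38104839] [281 280  25  26 496]
[ 0.41747748 -0.05875904  0.04723427] [ 0.41746038 -0.05870349  0.046     ]
dark [381.46868251 333.79697624] [358 312  60  66 926]
[ 0.3323412
[... 888 characters left out ...]
416412353516)
white [294.93333333 149.29333333] [283 140  20  17 150] [ 0.72011579 -0.06001051  0.05904616] ((293.22412109375, 149.31036376953125), (13.741456031799316, 19.498010635375977), 68.19859313964844)
white [358.72067039 311.75418994] [348 301  26  26 179] [ 0.37770626 -0.19564171  0.04577271] ((360.02593994140625, 312.8055725097656), (13.724418640136719, 24.7586669921875), 43.15238952636719)
white [208.27317473 437.585726  ] [ 195  417   42   63 1219] [ 0.10028584  0.12546703 -0.00171983] ((215.5, 448.0), (40.99999237060547, 61.99999237060547), 0.0)
white [323.29530744 436.52022654] [ 281  418   59   62 1236] [ 0.10636192 -0.123912    0.00171563] ((310.0, 448.5), (58.0, 61.0), -0.0)
```

View pics/topz.png

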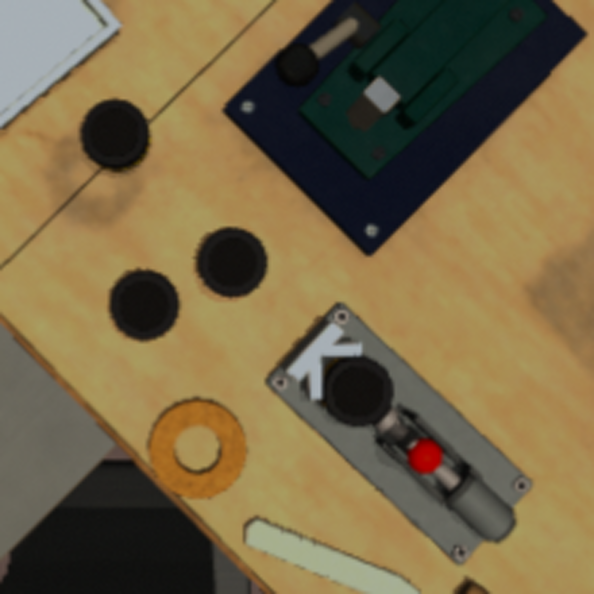

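View pics/topz2.png

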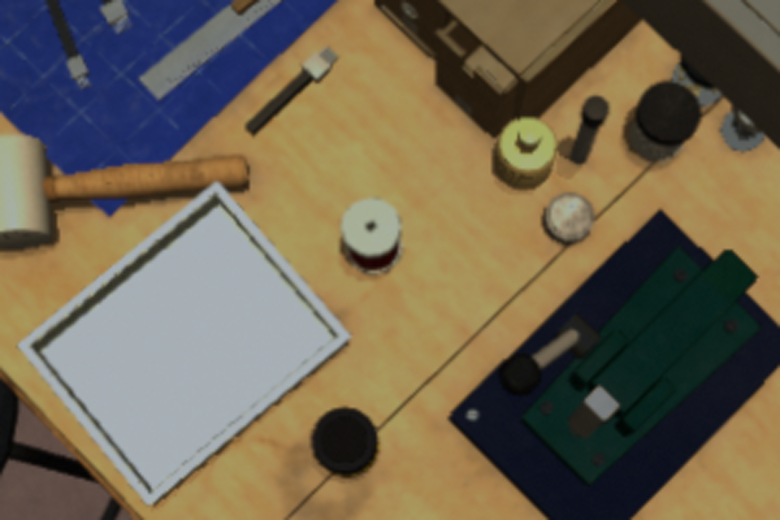

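View pics/sidez.png

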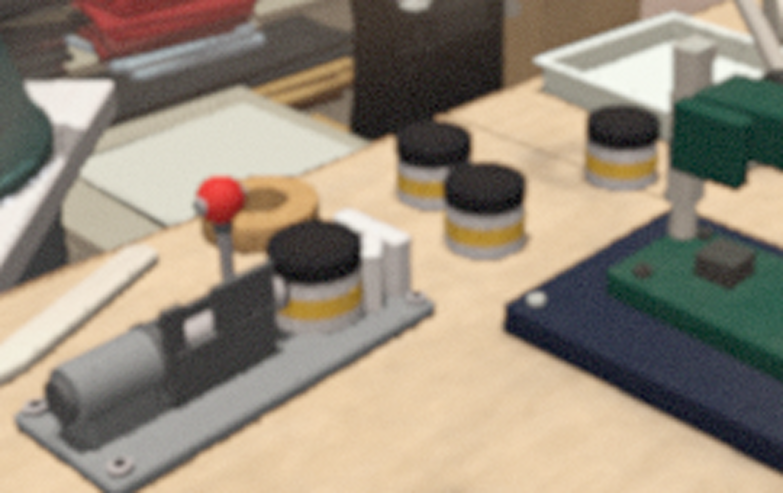

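The zooms show four clamp screws, the canister seated in the V, and the handle nearly upright. I'll fit the clamp and tray frames next.

Run:
```python
from h import *
P=params('top'); Ps=params('side')
z=lambda a:np.array(a)/2.7+[240,180]-0.3
sc=[z(a) for a in [(342,316),(281,382),(522,485),(461,552)]]
W=[plane(P,s,.010) for s in sc]
for w in W: print('screw',w)
W=np.array(W)
ex=(W[2]+W[3]-W[0]-W[1])[:2]; Lx=np.linalg.norm(ex)/2; ex/=np.linalg.norm(ex); print('ex',ex,np.degrees(np.arctan2(ex[1],ex[0])),Lx)
ey=(W[0]-W[1]+W[2]-W[3])[:2]; print('ey',ey/2, np.linalg.norm(ey)/2, ey@ex)
mid=W.mean(0)[:2]; org=mid-ex*0.010; print('origin (from plate centre)',org)
k=plane(P,(397.6,349),.1035); kr=k[:2]-org; EY=np.array([-ex[1],ex[0]]); print('knob',k,'in clamp',kr@ex,kr@EY)
c=plane(P,z((358,391)),.056); cr=c[:2]-org; print('can',c,'in clamp',cr@ex,cr@EY)
# triangulate knob with side view
s=cv2.imread('pics/side0.png'); hsv=cv2.cvtColor(s,cv2.COLOR_BGR2HSV)
m=((hsv[:,:,0]<8)|(hsv[:,:,0]>172))&(hsv[:,:,1]>150)&(hsv[:,:,2]>100)
n,l,st,cc=cv2.connectedComponentsWithStats(m.astype(np.uint8))
for i in range(1,n):
    if 60<st[i,4]<600 : print(cc[i],st[i], tri(P,(397.6,349.0),Ps,cc[i]))
# lid tops in side: zoom coords centres
zs=lambda a:np.array(a)/2.9+[130,220]-0.3
for nm,a,t in [('near',(485,181),(325.5,276.7)),('far',(434,141),(293,292.4)),('right',(622,124),(282.2,229.5)),('spent',(315,241),z((358,391)))]:
    print(nm,tri(P,t,Ps,zs(a)))
# tray
t=cv2.imread('pics/top0.png');h=cv2.cvtColor(t,cv2.COLOR_BGR2HSV)
z2=lambda a:np.array(a)/2.6+[150,60]-0.3
cs=[(217,184),(349,338),(152,503),(21,345)]
T=np.array([plane(P,z2(a),.029) for a in cs]);print('rim',T, [np.linalg.norm(T[i]-T[(i+1)%4]) for i in range(4)],T.mean(0))
e=(T[1]-T[0]+T[2]-T[3])[:2];print(np.degrees(np.arctan2(e[1],e[0])));e=(T[2]-T[1]+T[3]-T[0])[:2];print(np.degrees(np.arctan2(e[1],e[0])))
d=np.load('top_d.npy'); print('press ball',dpt(P,(350,203),d),'spool',dpt(P,(292,148),d))
```

```text
screw [ 0.40802634 -0.21616294  0.01      ]
screw [ 0.35539864 -0.16702478  0.01      ]
screw [ 0.2722352  -0.36144159  0.01      ]
screw [ 0.2195653  -0.31147578  0.01      ]
ex [-0.68394504 -0.72953354] -133.15269704325422 0.19857185833074514
ey [ 0.0526488  -0.04955199] 0.07230003841368664 0.00028190056293667066
origin (from plate centre) [ 0.32064582 -0.25673094]
knob [ 0.3086639  -0.26548332  0.1035    ] in clamp 0.014580136487944616 -0.0027550645529481116
can [ 0.35216505 -0.22252924  0.056     ] in clamp -0.04650870399858786 -0.00039775226986650563
[493.3125 194.0625] [477 187  33  15 224] (array([ 0.50288871, -0.31090467,  0.29405438]), np.float64(0.3723703894283949))
[190.06304729 212.77583187] [163 196  57  37 571] (array([ 0.31042825, -0.24638822,  0.21521829]), np.float64(0.028422066969205524))
[206.30232558 288.5       ] [199 282  16  15 172] (array([ 0.31134583, -0.26492217,  0.10459157]), np.float64(0.005031816368832234))
near (array([ 0.45171982, -0.126323  ,  0.04345796]), np.float64(0.002580685146027638))
far (array([ 0.4185528 , -0.05840137,  0.0407129 ]), np.float64(0.0024107600320049986))
right (array([ 0.55152896, -0.03435345,  0.04121831]), np.float64(0.0032689923954155155))
spent (array([ 0.35352689, -0.22248388,  0.05553997]), np.float64(0.0027988848245331733))
rim [[ 0.77277164  0.07913522  0.029     ]
 [ 0.63874962 -0.0358632   0.029     ]
 [ 0.49951648  0.12499421  0.029     ]
 [ 0.63217469  0.24127424  0.029     ]] [np.float64(0.1765971096912021), np.float64(0.21274626603390048), np.float64(0.17640648596610564), np.float64(0.21460793216259105)] [0.6358031  0.10238512 0.029     ]
-139.06653219157582
130.90423687033908
press ball [ 0.56743947 -0.16046142  0.24944037] spool [ 0.72692734 -0.05309766  0.04683928]
```

Call:
{"method": "apply_moves", "body": {
  "motion": [
    {"x": -0.14,"y": -0.15,"z": -0.015,"fingers": -1},
    {"x": -0.14,"y": -0.15,"z": -0.015,"fingers": -1},
    {"x": -0.14,"y": -0.15,"z": -0.015,"fingers": -1},
    {"x": -0.14,"y": -0.15,"z": -0.015,"fingers": -1},
    {"x": -0.14,"y": -0.15,"z": -0.015,"fingers": -1}
  ]
}}

```text
schema error: expected keys fingers, x, y, z, ax, ay, az
```

Call:
{"method": "apply_moves", "body": {
  "motion": [
    {"x": -0.14,"y": -0.15,"fingers": -1},
    {"x": -0.14,"y": -0.15,"fingers": -1},
    {"x": -0.14,"y": -0.15,"fingers": -1},
    {"x": -0.14,"y": -0.15,"fingers": -1},
    {"x": -0.14,"y": -0.15,"fingers": -1}
  ]
}}

```text
schema error: expected keys fingers, x, y, z, ax, ay, az
```

Call:
{"method": "apply_moves", "body": {
  "motion": [
    {"x": -0.14,"y": -0.15,"az": 25.5,"fingers": -1},
    {"x": -0.14,"y": -0.15,"az": 25.5,"fingers": -1},
    {"x": -0.14,"y": -0.15,"az": 25.5,"fingers": -1},
    {"x": -0.14,"y": -0.15,"az": 25.5,"fingers": -1},
    {"x": -0.14,"y": -0.15,"az": 25.5,"fingers": -1}
  ]
}}

```text
schema error: expected keys fingers, x, y, z, ax, ay, az
```

```bash
cat >> h.py <<'E'
CORG=np.array([.3206,-.2567]); CA=np.radians(-133.15); CEX=np.array([np.cos(CA),np.sin(CA)]); CEY=np.array([-CEX[1],CEX[0]])
def clampxy(x,y): return CORG+CEX*x+CEY*y
def Rtool(yaw,tilt=0,tdir=None):
    """tool y at world angle yaw (deg), z down; tilt deg leaning the tool body outward along tdir (world angle deg)"""
    a=np.radians(yaw); y=np.array([np.cos(a),np.sin(a),0]); zz=np.array([0,0,-1.]); x=np.cross(y,zz)
    M=np.stack([x,y,zz],1)
    if tilt:
        t=np.radians(tdir); ax=np.cross([0,0,1],[np.cos(t),np.sin(t),0])
        M=R.from_rotvec(ax*np.radians(tilt)).as_matrix()@M
    return R.from_matrix(M)
def goto(pos,yaw,tilt=0,tdir=None):
    p,r,s=tool(); sh=r.inv().apply(np.array(pos)-p); rv=np.degrees((r.inv()*Rtool(yaw,tilt,tdir)).as_rotvec())
    print('shift',sh.round(4),'turn',rv.round(2),'from',p.round(4))
E
python3 - <<'E'
from h import *
p,r,s=tool(); print(s['time'],p,r.as_matrix().round(3),s['qpos'].round(3))
goto([.43,-.14,.24],47)
goto([.3087,-.2655,.24],47)
E
```

```text
0.2 [0.2100051  0.66752502 0.23554619] [[-0.954  0.3   -0.   ]
 [ 0.3    0.954 -0.001]
 [ 0.    -0.001 -1.   ]] [ 1.233  0.379  1.735  0.     1.029 -0.033]
shift [-0.4522 -0.7043 -0.004 ] turn [-4.000e-02  1.000e-02  2.553e+01] from [0.21   0.6675 0.2355]
shift [-0.3742 -0.8604 -0.0039] turn [-4.000e-02  1.000e-02  2.553e+01] from [0.21   0.6675 0.2355]
```

Call:
{"method": "apply_moves", "body": {
  "motion": [
    {"x": -0.14,"y": -0.15,"z": -0.015,"ax": 0,"ay": 0,"az": 0,"fingers": -1},
    {"x": -0.14,"y": -0.15,"z": -0.015,"ax": 0,"ay": 0,"az": 0,"fingers": -1},
    {"x": -0.14,"y": -0.15,"z": -0.015,"ax": 0,"ay": 0,"az": 0,"fingers": -1},
    {"x": -0.14,"y": -0.15,"z": -0.015,"ax": 0,"ay": 0,"az": 0,"fingers": -1},
    {"x": -0.14,"y": -0.15,"z": -0.015,"ax": 0,"ay": 0,"az": 0,"fingers": -1}
  ]
}}

```text
time: 0.62
eef_pos: [0.299, 0.4806, 0.2509]
tool_rot: [-0.0, 0.152, 0.988, -0.0]
ft_force: [0.4, 1.0, 0.9]
opening: 0.0912
```

Call:
{"method": "apply_moves", "body": {
  "motion": [
    {"x": -0.14,"y": -0.15,"z": 0,"ax": 0,"ay": 0,"az": 0,"fingers": -1},
    {"x": -0.14,"y": -0.15,"z": 0,"ax": 0,"ay": 0,"az": 0,"fingers": -1},
    {"x": -0.14,"y": -0.15,"z": 0,"ax": 0,"ay": 0,"az": 0,"fingers": -1},
    {"x": -0.14,"y": -0.15,"z": 0,"ax": 0,"ay": 0,"az": 0,"fingers": -1},
    {"x": -0.14,"y": -0.15,"z": 0,"ax": 0,"ay": 0,"az": 0,"fingers": -1}
  ]
}}

```text
time: 1.03
eef_pos: [0.3875, 0.2955, 0.251]
tool_rot: [0.0, 0.152, 0.988, 0.0]
ft_force: [1.1, 1.2, 0.9]
opening: 0.091
```

Call:
{"method": "apply_moves", "body": {
  "motion": [
    {"x": -0.14,"y": -0.15,"z": 0,"ax": 0,"ay": 0,"az": 25.5,"fingers": -1},
    {"x": -0.14,"y": -0.15,"z": 0,"ax": 0,"ay": 0,"az": 25.5,"fingers": -1},
    {"x": -0.14,"y": -0.15,"z": 0,"ax": 0,"ay": 0,"az": 25.5,"fingers": -1},
    {"x": -0.14,"y": -0.15,"z": 0,"ax": 0,"ay": 0,"az": 25.5,"fingers": -1},
    {"x": -0.14,"y": -0.15,"z": 0,"ax": 0,"ay": 0,"az": 25.5,"fingers": -1}
  ]
}}

```text
time: 1.45
eef_pos: [0.4762, 0.1102, 0.2511]
tool_rot: [0.0, 0.369, 0.93, 0.0]
ft_force: [0.5, 0.6, -0.4]
opening: 0.0912
```

Run:
```python
from h import *
p,r,s=tool(); print(s['time'],p,r.as_matrix().round(3),s['qpos'].round(3))
goto([.43,-.14,.24],47)
goto([.3087,-.2655,.24],47)
```

```text
1.45 [0.47616027 0.11019394 0.25112424] [[-0.728  0.685  0.   ]
 [ 0.685  0.728  0.   ]
 [-0.     0.    -1.   ]] [ 0.18   0.018  2.144 -0.     0.979 -0.636]
shift [-0.1379 -0.2138  0.0111] turn [ 0.02  0.02 -0.26] from [0.4762 0.1102 0.2511]
shift [-0.1355 -0.3884  0.011 ] turn [ 0.02  0.02 -0.26] from [0.4762 0.1102 0.2511]
```

Call:
{"method": "apply_moves", "body": {
  "motion": [
    {"x": -0.03,"y": -0.04,"z": 0,"ax": 0,"ay": 0,"az": 0,"fingers": -1},
    {"x": -0.06,"y": -0.085,"z": 0,"ax": 0,"ay": 0,"az": 0,"fingers": -1},
    {"x": -0.09,"y": -0.13,"z": 0.01,"ax": 0,"ay": 0,"az": 0,"fingers": -1},
    {"x": -0.115,"y": -0.17,"z": 0.01,"ax": 0,"ay": 0,"az": 0,"fingers": -1},
    {"x": -0.138,"y": -0.214,"z": 0.011,"ax": 0,"ay": 0,"az": 0,"fingers": -1}
  ]
}}

```text
time: 1.87
eef_pos: [0.4407, -0.0942, 0.2415]
tool_rot: [0.0, 0.366, 0.931, 0.0]
ft_force: [0.4, -0.6, -0.1]
opening: 0.0909
```

Call:
{"method": "apply_moves", "body": {
  "motion": [
    {"x": 0.002,"y": -0.175,"z": 0,"ax": 0,"ay": 0,"az": 0,"fingers": -1},
    {"x": 0.002,"y": -0.175,"z": 0,"ax": 0,"ay": 0,"az": 0,"fingers": -1},
    {"x": 0.002,"y": -0.175,"z": 0,"ax": 0,"ay": 0,"az": 0,"fingers": -1},
    {"x": 0.002,"y": -0.175,"z": 0,"ax": 0,"ay": 0,"az": 0,"fingers": -1},
    {"x": 0.002,"y": -0.175,"z": 0,"ax": 0,"ay": 0,"az": 0,"fingers": -1}
  ]
}}

```text
time: 2.28
eef_pos: [0.3175, -0.2217, 0.2416]
tool_rot: [-0.0, 0.368, 0.93, -0.0]
ft_force: [-0.5, -0.2, -0.8]
opening: 0.091
```

Run:
```python
from h import *
p,r,s=tool(); print(s['time'],p,r.as_matrix().round(3),s['qpos'].round(3))
goto([.3087,-.2655,.24],47)
P=params('wrist'); im,d=cams.capture('wrist'); np.save('w_d.npy',d); cv2.imwrite('pics/w1.png',im[:,:,::-1]); import pickle; pickle.dump(P,open('w_P.pkl','wb'))
```

```text
2.2833 [ 0.31747752 -0.22172086  0.24160191] [[-0.73   0.684 -0.   ]
 [ 0.684  0.73  -0.001]
 [-0.    -0.001 -1.   ]] [-6.690e-01 -1.640e-01  2.331e+00 -1.000e-03  9.750e-01 -1.487e+00]
shift [-0.0235 -0.0379  0.0016] turn [-0.04  0.01 -0.15] from [ 0.3175 -0.2217  0.2416]
```

View pics/w1.png

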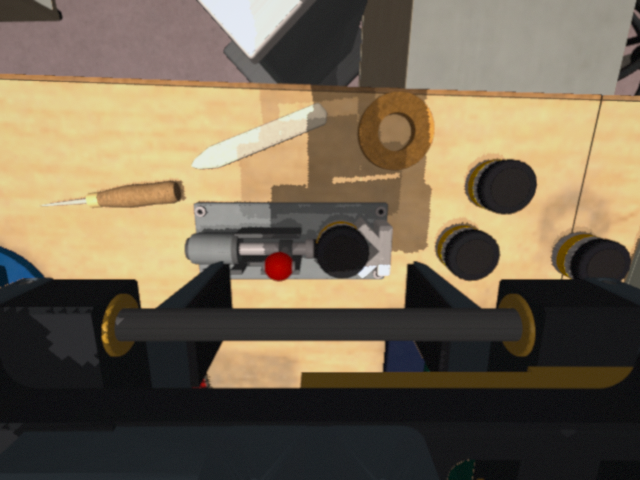

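The wrist view shows the knob at (279,267), the spent can lid at (343,250), and plate screws at (201,212) and (381,211).

Run:
```python
from h import *
import pickle
P=pickle.load(open('w_P.pkl','rb'))
im=cv2.imread('pics/w1.png');hsv=cv2.cvtColor(im,cv2.COLOR_BGR2HSV)
m=((hsv[:,:,0]<8)|(hsv[:,:,0]>172))&(hsv[:,:,1]>170)&(hsv[:,:,2]>90)
n,l,st,c=cv2.connectedComponentsWithStats(m.astype(np.uint8))
for i in range(1,n):
    if st[i,4]>200:
        print(c[i],st[i]); k=plane(P,c[i],.1035)[:2]; kr=k-CORG; print('knob',k,kr@CEX,kr@CEY)
        print(tri(P,c[i],params('top'),(397.6,349.0)))
for uv in [(201,212),(381,211)]:
    k=plane(P,uv,.01)[:2];kr=k-CORG;print('screw',k,kr@CEX,kr@CEY)
for nm,uv,z in [('spent',(343,251),.056),('far',(506,187),.046),('near',(471,253),.046),('right',(598,264),.046)]:
    k=plane(P,uv,z)[:2];kr=k-CORG;print(nm,k,kr@CEX,kr@CEY)
p,r,s=tool()
```

```text
[278.03252033 266.0699187 ] [265 252  27  29 615]
knob [ 0.31151953 -0.26408767] 0.011600024534650012 -0.0015722967645815634
(array([ 0.31008829, -0.26305428,  0.11040286]), np.float64(0.002276621237342845))
screw [ 0.2232259  -0.31102568] 0.10622934127706934 -0.033886894736932766
screw [ 0.35848328 -0.16510747] -0.09273155651272058 -0.03500276915668851
spent [ 0.35210131 -0.22027939] -0.04811530880373669 -0.0019261652597563556
far [ 0.41569232 -0.06115879] -0.20769482200592168 -0.06435662698453527
near [ 0.44647338 -0.12681078] -0.1808488766968792 0.0030002721568741226
right [ 0.5457717  -0.03819716] -0.31340952128814714 0.014841126363581477
```

Run:
```python
from h import *
goto([.310,-.2645,.15],46.85)
goto([.310,-.2645,.105],46.85)
```

```text
shift [-0.0235 -0.0371  0.0917] turn [-0.02  0.02 -0.05] from [ 0.3183 -0.2213  0.2417]
shift [-0.0235 -0.0371  0.1367] turn [-0.02  0.02 -0.05] from [ 0.3183 -0.2213  0.2417]
```

Call:
{"method": "apply_moves", "body": {
  "motion": [
    {"x": -0.0235,"y": -0.037,"z": 0.02,"ax": 0,"ay": 0,"az": 0,"fingers": -1},
    {"x": -0.0235,"y": -0.037,"z": 0.055,"ax": 0,"ay": 0,"az": 0,"fingers": -1},
    {"x": -0.0235,"y": -0.037,"z": 0.09,"ax": 0,"ay": 0,"az": 0,"fingers": -1},
    {"x": -0.0235,"y": -0.037,"z": 0.115,"ax": 0,"ay": 0,"az": 0,"fingers": -1},
    {"x": -0.0235,"y": -0.037,"z": 0.136,"ax": 0,"ay": 0,"az": 0,"fingers": -1}
  ]
}}

```text
time: 2.75
eef_pos: [0.3126, -0.2614, 0.1036]
tool_rot: [-0.001, 0.366, 0.931, 0.0]
ft_force: [1.0, -0.5, 0.1]
opening: 0.091
```

Run:
```python
from h import *
goto([.310,-.2645,.105],46.85)
p,r,s=tool();print(s['qpos'].round(3))
im,d=cams.capture('side'); cv2.imwrite('pics/s2.png',cv2.resize(im[150:400,100:400,::-1],None,fx=2.4,fy=2.4))
im,d=cams.capture('wrist'); cv2.imwrite('pics/w2.png',im[:,:,::-1])
```

```text
shift [-0.0003 -0.004  -0.0014] turn [ 0.01 -0.09  0.18] from [ 0.3126 -0.2614  0.1036]
[-0.754  0.154  2.357  0.     0.633 -1.575]
```

View pics/s2.png

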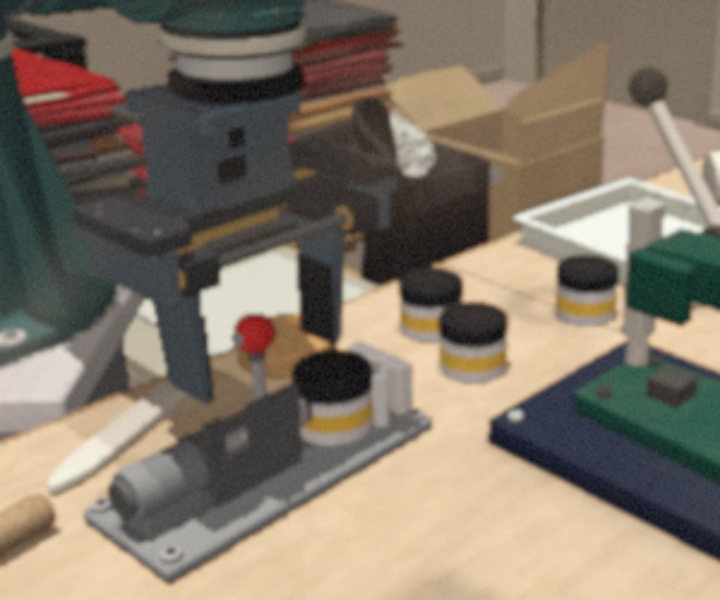

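View pics/w2.png

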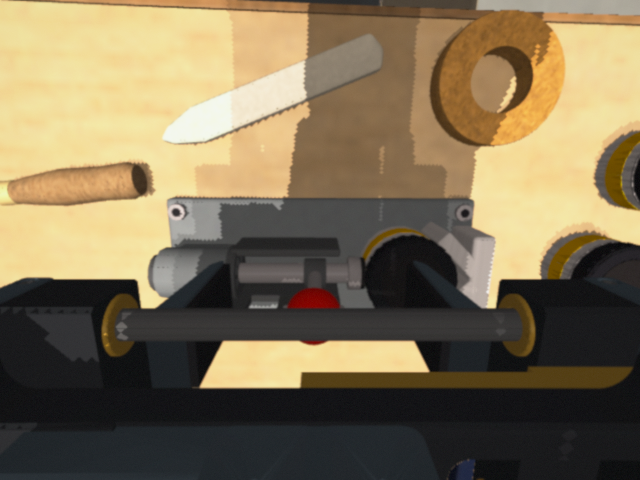

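Call:
{"method": "apply_moves", "body": {
  "motion": [
    {"x": 0,"y": -0.004,"z": 0,"ax": 0,"ay": 0,"az": 0,"fingers": -1},
    {"x": 0,"y": -0.004,"z": 0,"ax": 0,"ay": 0,"az": 0,"fingers": 1},
    {"x": 0,"y": -0.004,"z": 0,"ax": 0,"ay": 0,"az": 0,"fingers": 1},
    {"x": 0,"y": -0.004,"z": 0,"ax": 0,"ay": 0,"az": 0,"fingers": 1},
    {"x": 0,"y": -0.004,"z": 0,"ax": 0,"ay": 0,"az": 0,"fingers": 1}
  ]
}}

```text
time: 3.27
eef_pos: [0.3104, -0.2655, 0.1065]
tool_rot: [0.001, 0.366, 0.931, -0.0]
ft_force: [-0.6, -1.0, 0.3]
opening: 0.0671
```

Call:
{"method": "apply_moves", "body": {
  "motion": [
    {"x": 0,"y": 0,"z": 0,"ax": 0,"ay": 0,"az": 0,"fingers": 1},
    {"x": 0,"y": 0,"z": 0,"ax": 0,"ay": 0,"az": 0,"fingers": 1},
    {"x": 0,"y": 0,"z": 0,"ax": 0,"ay": 0,"az": 0,"fingers": 1},
    {"x": 0,"y": 0,"z": 0,"ax": 0,"ay": 0,"az": 0,"fingers": 1},
    {"x": 0,"y": 0,"z": 0,"ax": 0,"ay": 0,"az": 0,"fingers": 1}
  ]
}}

```text
time: 3.68
eef_pos: [0.3099, -0.2651, 0.1056]
tool_rot: [-0.0, 0.366, 0.931, 0.0]
ft_force: [0.1, 0.4, -0.1]
opening: 0.034
```

Run:
```python
from h import *
p,r,s=tool();print(p,s['opening'],s['ft_force']); kr=p[:2]-CORG;print(kr@CEX,kr@CEY)
im,d=cams.capture('wrist'); cv2.imwrite('pics/w3.png',im[:,:,::-1])
```

```text
[ 0.30994917 -0.26510853  0.10560067] 0.03400778186859568 [ 0.12745729  0.38657749 -0.13895033]
0.013418792826860359 -0.002019801401175655
```

View pics/w3.png

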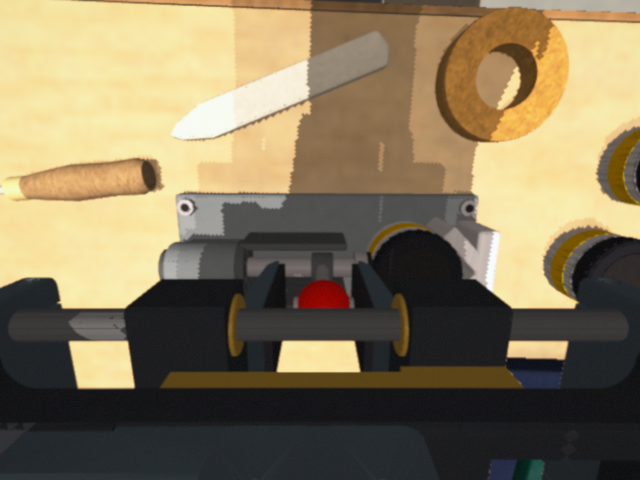

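Call:
{"method": "apply_moves", "body": {
  "motion": [
    {"x": 0,"y": 0,"z": 0,"ax": 0,"ay": 0,"az": 0,"fingers": 1},
    {"x": 0,"y": 0,"z": 0,"ax": 0,"ay": 0,"az": 0,"fingers": 1},
    {"x": 0,"y": 0,"z": 0,"ax": 0,"ay": 0,"az": 0,"fingers": 1},
    {"x": 0,"y": 0,"z": 0,"ax": 0,"ay": 0,"az": 0,"fingers": 1},
    {"x": 0,"y": -0.003,"z": 0,"ax": 0,"ay": 0,"az": 0,"fingers": 1}
  ]
}}

```text
time: 4.15
eef_pos: [0.3083, -0.267, 0.1057]
tool_rot: [0.0, 0.366, 0.93, 0.0]
ft_force: [4.8, 6.8, 1.4]
opening: 0.0243
```

Call:
{"method": "apply_moves", "body": {
  "motion": [
    {"x": 0,"y": -0.006,"z": 0,"ax": 0,"ay": 0,"az": 0,"fingers": 1},
    {"x": 0,"y": -0.012,"z": 0,"ax": 0,"ay": 0,"az": 0,"fingers": 1},
    {"x": 0,"y": -0.018,"z": 0,"ax": 0,"ay": 0,"az": 0,"fingers": 1},
    {"x": 0,"y": -0.024,"z": 0,"ax": 0,"ay": 0,"az": 0,"fingers": 1},
    {"x": 0,"y": -0.03,"z": 0,"ax": 0,"ay": 0,"az": 0,"fingers": 1}
  ]
}}

```text
time: 4.57
eef_pos: [0.2877, -0.289, 0.1056]
tool_rot: [0.0, 0.367, 0.93, 0.001]
ft_force: [10.5, 10.7, 3.2]
opening: 0.024
```

Run:
```python
from h import *
p,r,s=tool();print(p,s['opening'],s['ft_force']); kr=p[:2]-CORG;print(kr@CEX,kr@CEY, s['ft_force'][:2]@CEX)
im,d=cams.capture('wrist'); cv2.imwrite('pics/w4.png',im[:,:,::-1])
```

```text
[ 0.28771055 -0.28899946  0.10562729] 0.02404227323676411 [10.53448206 10.73974505  3.22153014]
0.046058027743938516 -0.0019050738405842391 -15.039994935416768
```

View pics/w4.png

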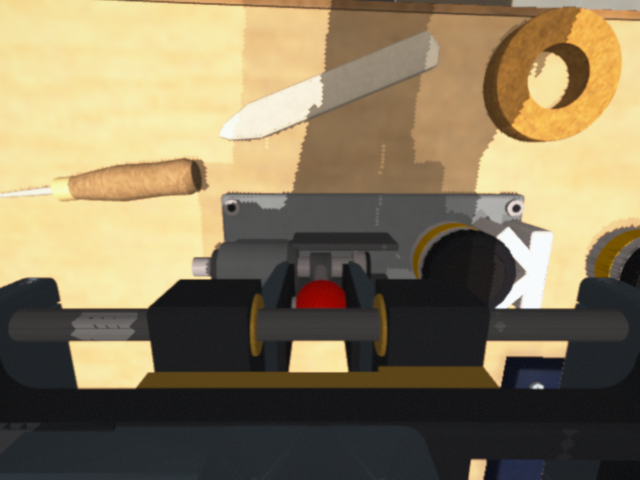

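Call:
{"method": "apply_moves", "body": {
  "motion": [
    {"x": -0.006,"y": 0,"z": 0,"ax": 0,"ay": 0,"az": 0,"fingers": 1},
    {"x": -0.011,"y": 0,"z": 0,"ax": 0,"ay": 0,"az": 0,"fingers": 1},
    {"x": -0.016,"y": 0,"z": 0,"ax": 0,"ay": 0,"az": 0,"fingers": 1},
    {"x": -0.022,"y": 0,"z": 0.001,"ax": 0,"ay": 0,"az": 0,"fingers": 1},
    {"x": -0.027,"y": 0,"z": 0.0025,"ax": 0,"ay": 0,"az": 0,"fingers": 1}
  ]
}}

```text
time: 5.03
eef_pos: [0.3065, -0.3059, 0.102]
tool_rot: [-0.002, 0.367, 0.93, 0.001]
ft_force: [6.2, 12.2, -11.7]
opening: 0.0243
```

Run:
```python
from h import *
p,r,s=tool();print(p,s['opening'],s['ft_force']); kr=p[:2]-CORG;print(kr@CEX,kr@CEY, s['ft_force'][:2]@CEX, s['ft_force'][:2]@CEY)
im,d=cams.capture('wrist'); cv2.imwrite('pics/w5.png',im[:,:,::-1])
```

```text
[ 0.30650378 -0.30587949  0.10198814] 0.024273962239581212 [  6.20142703  12.2003147  -11.69320675]
0.04552022613319733 0.02335025616988749 -13.142153804218552 -3.819577133736878
```

View pics/w5.png

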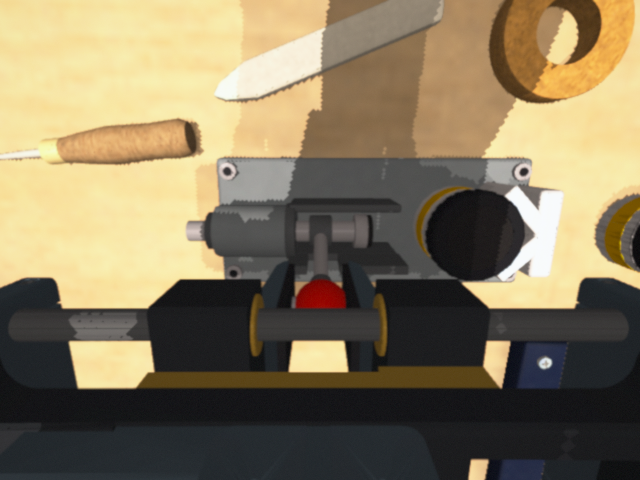

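Call:
{"method": "apply_moves", "body": {
  "motion": [
    {"x": -0.003,"y": 0,"z": 0.002,"ax": 0,"ay": 0,"az": 0,"fingers": 1},
    {"x": -0.007,"y": 0,"z": 0.004,"ax": 0,"ay": 0,"az": 0,"fingers": 1},
    {"x": -0.0105,"y": 0,"z": 0.006,"ax": 0,"ay": 0,"az": 0,"fingers": 1},
    {"x": -0.014,"y": 0,"z": 0.0085,"ax": 0,"ay": 0,"az": 0,"fingers": 1},
    {"x": -0.0165,"y": 0,"z": 0.0105,"ax": 0,"ay": 0,"az": 0,"fingers": 1}
  ]
}}

```text
time: 5.5
eef_pos: [0.3196, -0.3182, 0.0921]
tool_rot: [-0.0, 0.367, 0.93, 0.001]
ft_force: [8.5, 9.7, 0.2]
opening: 0.0243
```

Run:
```python
from h import *
p,r,s=tool();print(p,s['opening'],s['ft_force']); kr=p[:2]-CORG;print(kr@CEX,kr@CEY, s['ft_force'][:2]@CEX, s['ft_force'][:2]@CEY)
im,d=cams.capture('wrist'); cv2.imwrite('pics/w6.png',im[:,:,::-1])
```

```text
[ 0.31958723 -0.31815027  0.09212574] 0.024322078551471848 [8.52002852 9.7347236  0.19274878]
0.045524657515529636 0.04128761648811458 -12.92905939920992 -0.44176080334423906
```

View pics/w6.png

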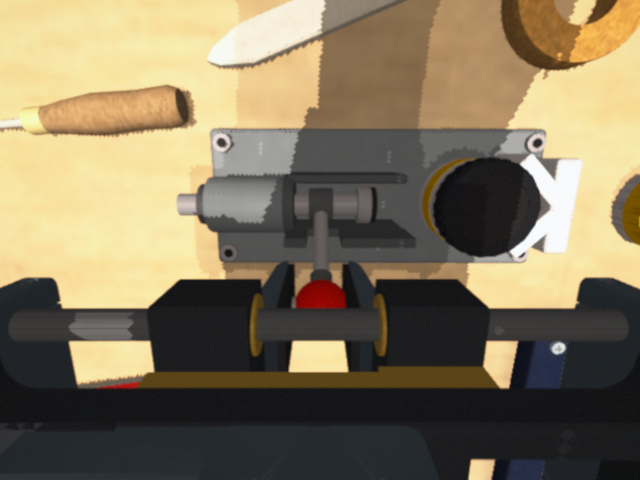

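Call:
{"method": "apply_moves", "body": {
  "motion": [
    {"x": -0.002,"y": 0,"z": 0.0015,"ax": 0,"ay": 0,"az": 0,"fingers": 1},
    {"x": -0.002,"y": 0.002,"z": 0.0015,"ax": 0,"ay": 0,"az": 0,"fingers": 1},
    {"x": -0.002,"y": 0.004,"z": 0.0015,"ax": 0,"ay": 0,"az": 0,"fingers": 1},
    {"x": -0.002,"y": 0.0055,"z": 0.0015,"ax": 0,"ay": 0,"az": 0,"fingers": 1},
    {"x": -0.002,"y": 0.006,"z": 0.0015,"ax": 0,"ay": 0,"az": 0,"fingers": 1}
  ]
}}

```text
time: 5.97
eef_pos: [0.3248, -0.3147, 0.0909]
tool_rot: [-0.001, 0.367, 0.93, 0.001]
ft_force: [4.3, 10.8, 5.5]
opening: 0.0245
```

Run:
```python
from h import *
p,r,s=tool();print(p,s['opening'],s['ft_force']); kr=p[:2]-CORG;print(kr@CEX,kr@CEY, s['ft_force'][:2]@CEX, s['ft_force'][:2]@CEY)
im,d=cams.capture('wrist'); cv2.imwrite('pics/w7.png',im[:,:,::-1])
```

```text
[ 0.32480434 -0.31473867  0.09088839] 0.024456546004231916 [ 4.34500518 10.78437865  5.51273046]
0.03946762997036144 0.04276061437558352 -10.839508620885162 -4.205585077246241
```

Call:
{"method": "apply_moves", "body": {
  "motion": [
    {"x": 0,"y": 0.001,"z": 0,"ax": 0,"ay": 0,"az": 0,"fingers": 1},
    {"x": 0,"y": 0.002,"z": 0,"ax": 0,"ay": 0,"az": 0,"fingers": 1},
    {"x": 0,"y": 0.002,"z": 0,"ax": 0,"ay": 0,"az": 0,"fingers": 1},
    {"x": 0,"y": 0.002,"z": 0,"ax": 0,"ay": 0,"az": 0,"fingers": 1},
    {"x": 0,"y": 0.002,"z": 0,"ax": 0,"ay": 0,"az": 0,"fingers": 1}
  ]
}}

```text
time: 6.43
eef_pos: [0.3259, -0.3135, 0.0909]
tool_rot: [-0.001, 0.366, 0.93, 0.001]
ft_force: [0.8, 8.6, 5.4]
opening: 0.0243
```

Run:
```python
from h import *
p,r,s=tool();print(p,s['opening'],s['ft_force']); kr=p[:2]-CORG;print(kr@CEX,kr@CEY, s['ft_force'][:2]@CEX, s['ft_force'][:2]@CEY)
im,d=cams.capture('wrist'); cv2.imwrite('pics/w8.png',im[:,:,::-1])
```

```text
[ 0.32593913 -0.31352306  0.09091465] 0.024275458049621078 [0.81782949 8.58393052 5.41593154]
0.03780466498098284 0.042757142602011265 -6.821863873379305 -5.273981560353963
```

View pics/w8.png

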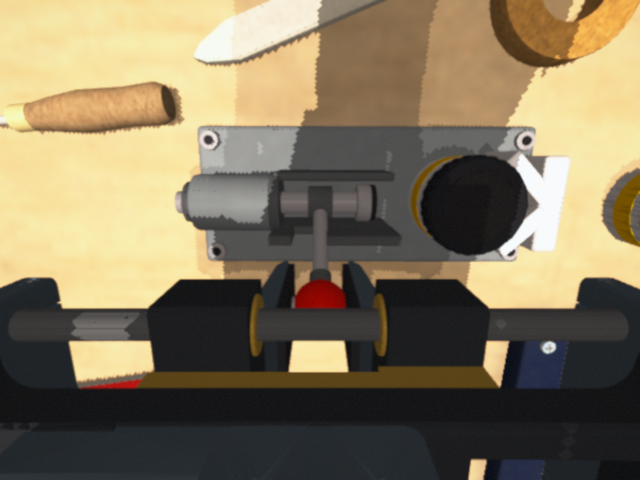

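Call:
{"method": "apply_moves", "body": {
  "motion": [
    {"x": 0,"y": 0.001,"z": 0,"ax": 0,"ay": 0,"az": 0,"fingers": 1},
    {"x": 0,"y": 0.0015,"z": 0,"ax": 0,"ay": 0,"az": 0,"fingers": 1},
    {"x": 0,"y": 0.0015,"z": 0,"ax": 0,"ay": 0,"az": 0,"fingers": -1},
    {"x": 0,"y": 0.0015,"z": 0,"ax": 0,"ay": 0,"az": 0,"fingers": -1},
    {"x": 0,"y": 0.0015,"z": 0,"ax": 0,"ay": 0,"az": 0,"fingers": -1}
  ]
}}

```text
time: 6.9
eef_pos: [0.3273, -0.3134, 0.0911]
tool_rot: [0.0, 0.366, 0.931, 0.0]
ft_force: [0.1, -0.3, -0.2]
opening: 0.0415
```

Call:
{"method": "apply_moves", "body": {
  "motion": [
    {"x": 0,"y": 0,"z": 0,"ax": 0,"ay": 0,"az": 0,"fingers": -1},
    {"x": 0,"y": 0,"z": 0,"ax": 0,"ay": 0,"az": 0,"fingers": -1},
    {"x": 0,"y": 0,"z": 0,"ax": 0,"ay": 0,"az": 0,"fingers": -1},
    {"x": 0,"y": 0,"z": -0.03,"ax": 0,"ay": 0,"az": 0,"fingers": -1},
    {"x": 0,"y": 0,"z": -0.06,"ax": 0,"ay": 0,"az": 0,"fingers": -1}
  ]
}}

```text
time: 7.32
eef_pos: [0.3264, -0.3124, 0.1506]
tool_rot: [-0.002, 0.366, 0.931, 0.001]
ft_force: [0.3, -0.5, 0.8]
opening: 0.0748
```

Run:
```python
from h import *
p,r,s=tool();print(p,s['opening'],s['ft_force'],s['qpos'])
P=params('wrist');im,d=cams.capture('wrist'); cv2.imwrite('pics/w9.png',im[:,:,::-1])
import pickle;pickle.dump(P,open('w9.pkl','wb'))
xy=clampxy(-.040,-.001)
goto([*xy,.16],-43.15)
```

```text
[ 0.32640086 -0.31242609  0.15062131] 0.07478843937385113 [ 0.29868987 -0.48835458  0.84138543] [-8.15122018e-01  1.22904151e-01  2.26157939e+00  1.25602008e-05
  7.61087103e-01 -1.63607704e+00]
shift [ 0.0463  0.077  -0.0038] turn [ 0.16  0.18 90.19] from [ 0.3286 -0.3148  0.1564]
```

View pics/w9.png

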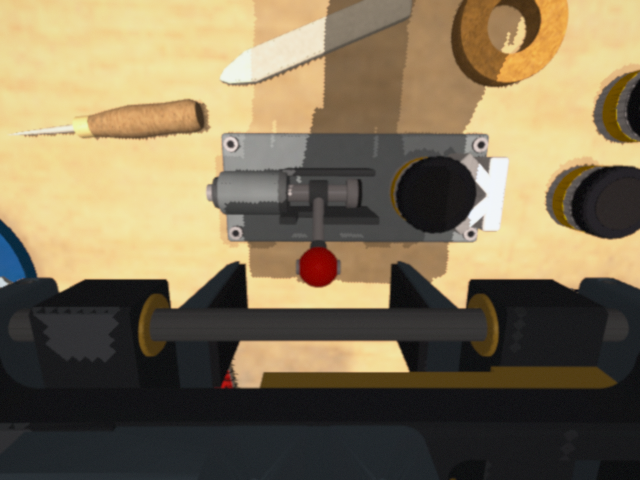

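The handle sits in the notch, with the knob at (318,267) and clear of the fingers. The can lid is at (437,195).

Run:
```python
from h import *
import pickle
P=pickle.load(open('w9.pkl','rb'))
im=cv2.imread('pics/w9.png');hsv=cv2.cvtColor(im,cv2.COLOR_BGR2HSV)
m=(hsv[:,:,2]<45).astype(np.uint8); m[:, :385]=0; m[:,500:]=0; m[250:]=0
n,l,st,c=cv2.connectedComponentsWithStats(m); i=1+np.argmax(st[1:,4]); print(c[i],st[i])
ct=max(cv2.findContours((l==i).astype(np.uint8),0,1)[0],key=cv2.contourArea);print(cv2.minEnclosingCircle(ct),cv2.fitEllipse(ct))
for nm,uv,z in [('lid',c[i],.056),('s',(232,144),.01),('s',(481,144),.01),('s',(235,233),.01),('s',(470,234),.01)]:
    k=plane(P,uv,z)[:2];kr=k-CORG;print(nm,k,kr@CEX,kr@CEY)
print(tri(P,c[i],params('top'),(372.2,324.5)))
```

```text
[435.45291862 194.02109075] [ 396  156   80   77 4694]
((435.6965026855469, 194.03890991210938), 39.86255645751953) ((435.46405029296875, 194.0450439453125), (73.94418334960938, 79.05409240722656), 58.70220947265625)
lid [ 0.35097486 -0.22348079] -0.04500928319595617 -0.000558517713900591
s [ 0.22236635 -0.31000388] 0.10607172756753605 -0.03521281683305646
s [ 0.35850166 -0.16396398] -0.0935783730438338 -0.03577140024549111
s [ 0.27447856 -0.36117682] 0.10776565344786658 0.03780418821353107
s [ 0.41201678 -0.2148969 ] -0.09301902558517997 0.038104964193386666
(array([ 0.35194987, -0.22284405,  0.05268336]), np.float64(0.00013440151264939906))
```

Call:
{"method": "apply_moves", "body": {
  "motion": [
    {"x": 0.046,"y": 0.077,"z": -0.004,"ax": 0,"ay": 0,"az": 35,"fingers": -1},
    {"x": 0.046,"y": 0.077,"z": -0.004,"ax": 0,"ay": 0,"az": 35,"fingers": -1},
    {"x": 0.046,"y": 0.077,"z": -0.004,"ax": 0,"ay": 0,"az": 35,"fingers": -1},
    {"x": 0.046,"y": 0.077,"z": -0.004,"ax": 0,"ay": 0,"az": 35,"fingers": -1},
    {"x": 0.046,"y": 0.077,"z": -0.004,"ax": 0,"ay": 0,"az": 35,"fingers": -1}
  ]
}}

```text
time: 7.78
eef_pos: [0.3463, -0.2247, 0.1553]
tool_rot: [0.0, 0.625, 0.781, 0.0]
ft_force: [-0.5, -0.6, 0.2]
opening: 0.0912
```

Call:
{"method": "apply_moves", "body": {
  "motion": [
    {"x": 0,"y": 0,"z": 0,"ax": 0,"ay": 0,"az": 35,"fingers": -1},
    {"x": 0,"y": 0,"z": 0,"ax": 0,"ay": 0,"az": 35,"fingers": -1},
    {"x": 0,"y": 0,"z": 0,"ax": 0,"ay": 0,"az": 35,"fingers": -1},
    {"x": 0,"y": 0,"z": 0,"ax": 0,"ay": 0,"az": 35,"fingers": -1},
    {"x": 0,"y": 0,"z": 0,"ax": 0,"ay": 0,"az": 35,"fingers": -1}
  ]
}}

```text
time: 8.2
eef_pos: [0.3461, -0.2256, 0.1551]
tool_rot: [0.0, 0.831, 0.556, 0.0]
ft_force: [-0.0, -1.5, 0.0]
opening: 0.0914
```

Call:
{"method": "apply_moves", "body": {
  "motion": [
    {"x": 0,"y": 0,"z": 0,"ax": 0,"ay": 0,"az": 20,"fingers": -1},
    {"x": 0,"y": 0,"z": 0,"ax": 0,"ay": 0,"az": 20,"fingers": -1},
    {"x": 0,"y": 0,"z": 0,"ax": 0,"ay": 0,"az": 20,"fingers": -1},
    {"x": 0,"y": 0,"z": 0,"ax": 0,"ay": 0,"az": 20,"fingers": -1},
    {"x": 0,"y": 0,"z": 0,"ax": 0,"ay": 0,"az": 20,"fingers": -1}
  ]
}}

```text
time: 8.62
eef_pos: [0.3461, -0.2257, 0.1551]
tool_rot: [0.0, 0.913, 0.408, 0.0]
ft_force: [0.0, 0.4, 0.3]
opening: 0.0909
```

Run:
```python
from h import *
p,r,s=tool();print(p,s['opening'],s['ft_force'],s['qpos'])
im,d=cams.capture('wrist'); cv2.imwrite('pics/w10.png',im[:,:,::-1])
import pickle;pickle.dump(params('wrist'),open('w10.pkl','wb'))
goto([*clampxy(-.037,-.001),.045],-43.15)
```

```text
[ 0.34606248 -0.22565012  0.15510633] 0.09094158159034077 [0.00115808 0.43569396 0.34686758] [-6.34239932e-01  4.83237515e-02  2.33362871e+00 -9.09594149e-06
  7.59626052e-01  9.69265197e-02]
shift [-0.0031  0.0016  0.1101] turn [ 0.   -0.    1.28] from [ 0.3461 -0.2257  0.1551]
```

View pics/w10.png

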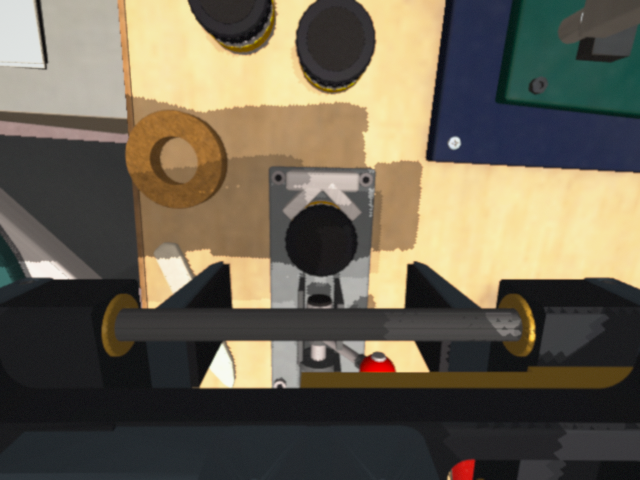

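Call:
{"method": "apply_moves", "body": {
  "motion": [
    {"x": -0.003,"y": 0.001,"z": 0.03,"ax": 0,"ay": 0,"az": 1.3,"fingers": -1},
    {"x": -0.003,"y": 0.001,"z": 0.06,"ax": 0,"ay": 0,"az": 1.3,"fingers": -1},
    {"x": -0.003,"y": 0.001,"z": 0.09,"ax": 0,"ay": 0,"az": 1.3,"fingers": -1},
    {"x": -0.003,"y": 0.001,"z": 0.105,"ax": 0,"ay": 0,"az": 1.3,"fingers": -1},
    {"x": -0.003,"y": 0.001,"z": 0.11,"ax": 0,"ay": 0,"az": 1.3,"fingers": -1}
  ]
}}

```text
time: 9.08
eef_pos: [0.3436, -0.2277, 0.0429]
tool_rot: [-0.002, 0.918, 0.397, -0.001]
ft_force: [-0.2, -0.7, 0.1]
opening: 0.0913
```

Call:
{"method": "apply_moves", "body": {
  "motion": [
    {"x": 0,"y": 0,"z": 0,"ax": 0,"ay": 0,"az": 0,"fingers": 1},
    {"x": 0,"y": 0,"z": 0,"ax": 0,"ay": 0,"az": 0,"fingers": 1},
    {"x": 0,"y": 0,"z": 0,"ax": 0,"ay": 0,"az": 0,"fingers": 1},
    {"x": 0,"y": 0,"z": 0,"ax": 0,"ay": 0,"az": 0,"fingers": 1},
    {"x": 0,"y": 0,"z": 0,"ax": 0,"ay": 0,"az": 0,"fingers": 1}
  ]
}}

```text
time: 9.5
eef_pos: [0.3454, -0.2289, 0.046]
tool_rot: [0.001, 0.918, 0.396, 0.0]
ft_force: [-0.5, -0.9, -0.8]
opening: 0.0606
```

Run:
```python
from h import *
p,r,s=tool();print(p,s['opening'],s['ft_force'],s['qpos'])
kr=p[:2]-CORG;print(kr@CEX,kr@CEY)
im,d=cams.capture('wrist'); cv2.imwrite('pics/w11.png',im[:,:,::-1])
im,d=cams.capture('side'); cv2.imwrite('pics/s11.png',cv2.resize(im[150:400,100:400,::-1],None,fx=2.4,fy=2.4))
```

```text
[ 0.34535107 -0.2289481   0.04602257] 0.060626866734803234 [-0.46164069 -0.92147521 -0.81983938] [-6.41671857e-01  3.01108918e-01  2.34650291e+00 -3.89932579e-05
  4.92124997e-01  1.15113424e-01]
-0.03717435782052662 -0.0009222871550673783
```

View pics/s11.png

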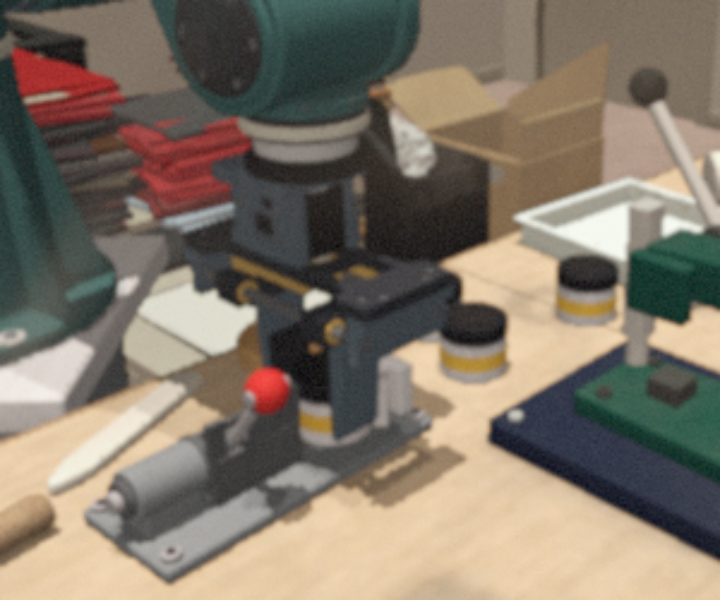

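Good: the fingers straddle the can. I'll close fully and lift gently, moving +x away from the V.

Call:
{"method": "apply_moves", "body": {
  "motion": [
    {"x": 0,"y": 0,"z": 0,"ax": 0,"ay": 0,"az": 0,"fingers": 1},
    {"x": 0,"y": 0,"z": 0,"ax": 0,"ay": 0,"az": 0,"fingers": 1},
    {"x": 0,"y": 0,"z": 0,"ax": 0,"ay": 0,"az": 0,"fingers": 1},
    {"x": 0,"y": 0,"z": 0,"ax": 0,"ay": 0,"az": 0,"fingers": 1},
    {"x": 0,"y": 0,"z": 0,"ax": 0,"ay": 0,"az": 0,"fingers": 1}
  ]
}}

```text
time: 10.02
eef_pos: [0.3454, -0.229, 0.0457]
tool_rot: [0.001, 0.918, 0.396, 0.0]
ft_force: [-1.1, -1.0, 10.2]
opening: 0.053
```

Call:
{"method": "apply_moves", "body": {
  "motion": [
    {"x": -0.003,"y": 0,"z": 0,"ax": 0,"ay": 0,"az": 0,"fingers": 1},
    {"x": -0.003,"y": 0,"z": -0.015,"ax": 0,"ay": 0,"az": 0,"fingers": 1},
    {"x": -0.003,"y": 0,"z": -0.03,"ax": 0,"ay": 0,"az": 0,"fingers": 1},
    {"x": -0.003,"y": 0,"z": -0.06,"ax": 0,"ay": 0,"az": 0,"fingers": 1},
    {"x": -0.003,"y": 0,"z": -0.1,"ax": 0,"ay": 0,"az": 0,"fingers": 1}
  ]
}}

```text
time: 10.43
eef_pos: [0.3413, -0.2296, 0.1446]
tool_rot: [-0.002, 0.918, 0.396, -0.001]
ft_force: [0.2, -0.5, -1.4]
opening: 0.0529
```

Run:
```python
from h import *
p,r,s=tool();print(p,s['opening'],s['ft_force'],s['qpos'])
im,d=cams.capture('side'); cv2.imwrite('pics/s12.png',im[:,:,::-1])
p,r,s=tool();print(p,s['opening'],s['ft_force'])
im,d=cams.capture('wrist'); cv2.imwrite('pics/w12.png',im[:,:,::-1])
p,r,s=tool();print(p,s['opening'],s['ft_force'])
```

```text
[ 0.34127045 -0.22960694  0.14457269] 0.05285249418608593 [ 0.24887461 -0.46796418 -1.41840062] [-6.48928629e-01  6.93638925e-02  2.33853796e+00  3.56282428e-05
  7.38341199e-01  1.08093297e-01]
[ 0.34466388 -0.23211228  0.15246266] 0.052530749764261454 [ 7.50222016 -4.11848192  5.25604537]
[ 0.34505736 -0.23243041  0.15006009] 0.05292364102088062 [ 1.20021433  0.04228082 -2.72358337]
```

View pics/s12.png

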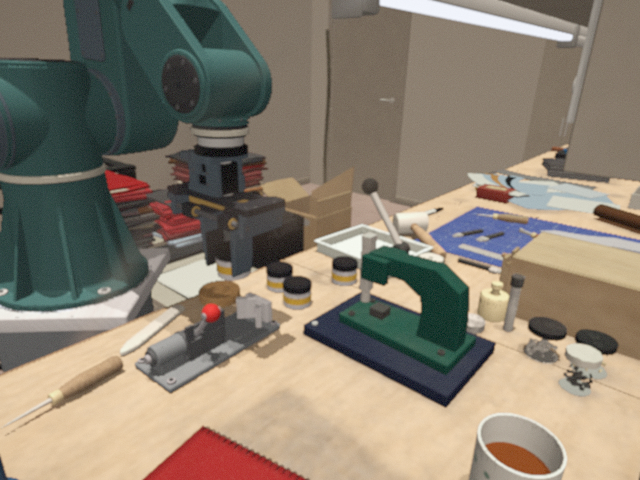

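View pics/w12.png

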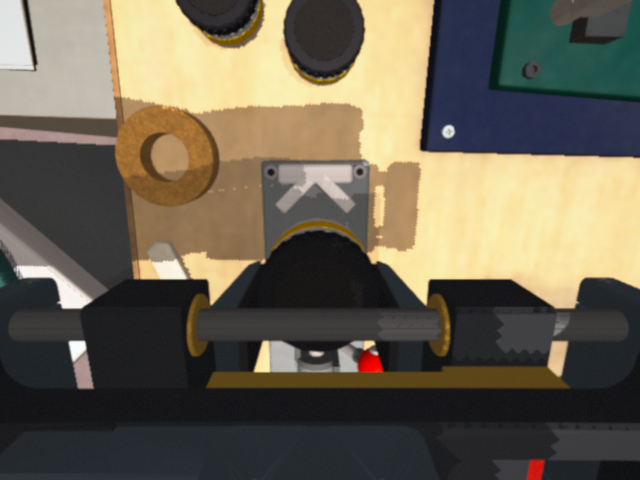

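```bash
cat >> h.py <<'E'
TC=np.array([.636,.102]); TX=np.array([np.cos(np.radians(131)),np.sin(np.radians(131))]); TY=np.array([np.cos(np.radians(41)),np.sin(np.radians(41))])
def trayxy(x,y): return TC+TX*x+TY*y
E
python3 - <<'E'
from h import *
goto([.43,-.07,.15],-13)
goto([*trayxy(.057,0),.12],41)
goto([*trayxy(.057,0),.043],41)
E
```

```text
shift [ 0.1764 -0.0498 -0.0002] turn [  0.48   0.07 -30.37] from [ 0.3451 -0.2324  0.1501]
shift [ 0.4485 -0.0752  0.0299] turn [  0.43   0.31 -84.37] from [ 0.3451 -0.2324  0.1501]
shift [ 0.4484 -0.0758  0.1069] turn [  0.43   0.31 -84.37] from [ 0.3451 -0.2324  0.1501]
```

Call:
{"method": "apply_moves", "body": {
  "motion": [
    {"x": 0.036,"y": -0.01,"z": 0,"ax": 0,"ay": 0,"az": -7,"fingers": 1},
    {"x": 0.071,"y": -0.02,"z": 0,"ax": 0,"ay": 0,"az": -13,"fingers": 1},
    {"x": 0.107,"y": -0.03,"z": 0,"ax": 0,"ay": 0,"az": -19,"fingers": 1},
    {"x": 0.142,"y": -0.04,"z": 0,"ax": 0,"ay": 0,"az": -25,"fingers": 1},
    {"x": 0.176,"y": -0.05,"z": 0,"ax": 0,"ay": 0,"az": -30,"fingers": 1}
  ]
}}

```text
time: 10.95
eef_pos: [0.4274, -0.0666, 0.1446]
tool_rot: [-0.0, 0.783, 0.622, -0.0]
ft_force: [-0.3, -1.1, -1.3]
opening: 0.0527
```

Run:
```python
from h import *
goto([*trayxy(.057,0),.12],41)
```

```text
shift [0.2449 0.1189 0.0245] turn [-2.000e-02 -1.000e-02 -5.407e+01] from [ 0.4274 -0.0666  0.1446]
```

Call:
{"method": "apply_moves", "body": {
  "motion": [
    {"x": 0.03,"y": 0.015,"z": 0.005,"ax": 0,"ay": 0,"az": -7,"fingers": 1},
    {"x": 0.06,"y": 0.03,"z": 0.01,"ax": 0,"ay": 0,"az": -14,"fingers": 1},
    {"x": 0.09,"y": 0.044,"z": 0.015,"ax": 0,"ay": 0,"az": -21,"fingers": 1},
    {"x": 0.12,"y": 0.058,"z": 0.02,"ax": 0,"ay": 0,"az": -28,"fingers": 1},
    {"x": 0.15,"y": 0.073,"z": 0.02,"ax": 0,"ay": 0,"az": -35,"fingers": 1}
  ]
}}

```text
time: 11.37
eef_pos: [0.5327, 0.0622, 0.1232]
tool_rot: [-0.001, 0.559, 0.829, -0.001]
ft_force: [-0.5, -2.2, -1.5]
opening: 0.0529
```

Run:
```python
from h import *
goto([*trayxy(.057,0),.10],41)
```

```text
shift [0.0521 0.0922 0.0231] turn [ -0.12  -0.06 -19.01] from [0.5327 0.0622 0.1232]
```

Call:
{"method": "apply_moves", "body": {
  "motion": [
    {"x": 0.015,"y": 0.027,"z": 0.005,"ax": 0,"ay": 0,"az": -6,"fingers": 1},
    {"x": 0.031,"y": 0.055,"z": 0.01,"ax": 0,"ay": 0,"az": -13,"fingers": 1},
    {"x": 0.052,"y": 0.092,"z": 0.023,"ax": 0,"ay": 0,"az": -19,"fingers": 1},
    {"x": 0.052,"y": 0.092,"z": 0.023,"ax": 0,"ay": 0,"az": -19,"fingers": 1},
    {"x": 0.052,"y": 0.092,"z": 0.023,"ax": 0,"ay": 0,"az": -19,"fingers": 1}
  ]
}}

```text
time: 11.78
eef_pos: [0.5994, 0.1441, 0.1003]
tool_rot: [-0.001, 0.417, 0.909, -0.0]
ft_force: [-1.2, 0.2, -0.7]
opening: 0.0529
```

Run:
```python
from h import *
p,r,s=tool();print(s['ft_force'],s['opening'])
im,d=cams.capture('wrist'); cv2.imwrite('pics/w13.png',im[:,:,::-1])
import pickle;pickle.dump(params('wrist'),open('w13.pkl','wb'))
im,d=cams.capture('top'); cv2.imwrite('pics/t13.png',im[:,:,::-1])
goto([*trayxy(.057,0),.042],41)
```

```text
[-1.19390319  0.23159792 -0.70186873] 0.0528513955349006
shift [0.0018 0.002  0.0592] turn [-0.09 -0.05 -0.43] from [0.5983 0.1424 0.1012]
```

View pics/w13.png

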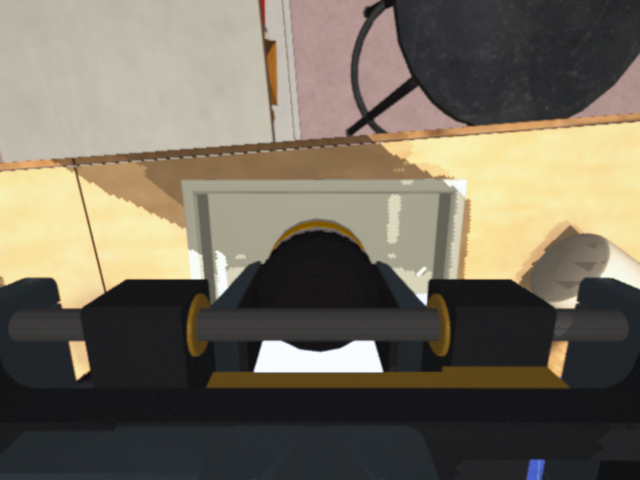

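View pics/t13.png

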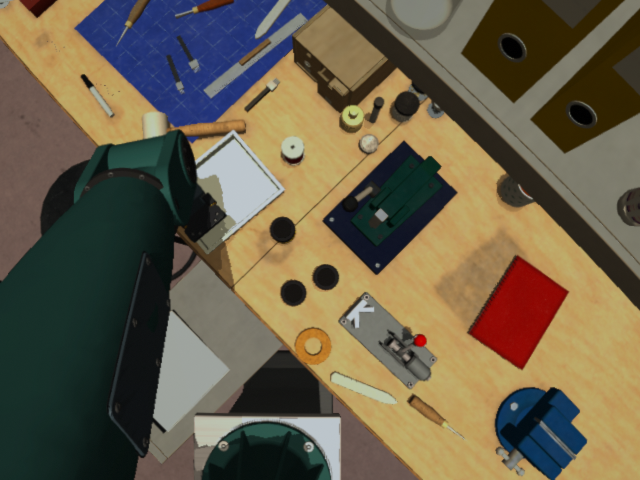

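Call:
{"method": "apply_moves", "body": {
  "motion": [
    {"x": 0.002,"y": 0.002,"z": 0.03,"ax": 0,"ay": 0,"az": -0.4,"fingers": 1},
    {"x": 0.002,"y": 0.002,"z": 0.05,"ax": 0,"ay": 0,"az": -0.4,"fingers": 1},
    {"x": 0.002,"y": 0.002,"z": 0.057,"ax": 0,"ay": 0,"az": -0.4,"fingers": 1},
    {"x": 0.002,"y": 0.002,"z": 0.06,"ax": 0,"ay": 0,"az": -0.4,"fingers": 1},
    {"x": 0.002,"y": 0.002,"z": 0.06,"ax": 0,"ay": 0,"az": -0.4,"fingers": 1}
  ]
}}

```text
time: 12.3
eef_pos: [0.5993, 0.1449, 0.0422]
tool_rot: [-0.0, 0.415, 0.91, -0.0]
ft_force: [0.2, 0.1, -0.3]
opening: 0.0529
```

Call:
{"method": "apply_moves", "body": {
  "motion": [
    {"x": 0,"y": 0,"z": 0,"ax": 0,"ay": 0,"az": 0,"fingers": 1},
    {"x": 0,"y": 0,"z": 0,"ax": 0,"ay": 0,"az": 0,"fingers": -1},
    {"x": 0,"y": 0,"z": 0,"ax": 0,"ay": 0,"az": 0,"fingers": -1},
    {"x": 0,"y": 0,"z": 0,"ax": 0,"ay": 0,"az": 0,"fingers": -1},
    {"x": 0,"y": 0,"z": 0,"ax": 0,"ay": 0,"az": 0,"fingers": -1}
  ]
}}

```text
time: 12.72
eef_pos: [0.5999, 0.1457, 0.0426]
tool_rot: [0.0, 0.415, 0.91, 0.0]
ft_force: [-0.4, 0.2, 0.6]
opening: 0.0764
```

Call:
{"method": "apply_moves", "body": {
  "motion": [
    {"x": 0,"y": 0,"z": 0,"ax": 0,"ay": 0,"az": 0,"fingers": -1},
    {"x": 0,"y": 0,"z": -0.03,"ax": 0,"ay": 0,"az": 0,"fingers": -1},
    {"x": 0,"y": 0,"z": -0.07,"ax": 0,"ay": 0,"az": 0,"fingers": -1},
    {"x": 0,"y": 0,"z": -0.11,"ax": 0,"ay": 0,"az": 0,"fingers": -1},
    {"x": 0,"y": 0,"z": -0.14,"ax": 0,"ay": 0,"az": 0,"fingers": -1}
  ]
}}

```text
time: 13.13
eef_pos: [0.6001, 0.1458, 0.1852]
tool_rot: [0.001, 0.414, 0.91, 0.0]
ft_force: [-0.5, -0.3, 0.3]
opening: 0.0911
```

Run:
```python
from h import *
p,r,s=tool();print(p,s['ft_force'],s['opening'])
im,d=cams.capture('wrist'); cv2.imwrite('pics/w14.png',im[:,:,::-1])
```

```text
[0.60005853 0.1457806  0.18515307] [-0.5258651  -0.33470748  0.33670138] 0.0910750953865059
```

View pics/w14.png

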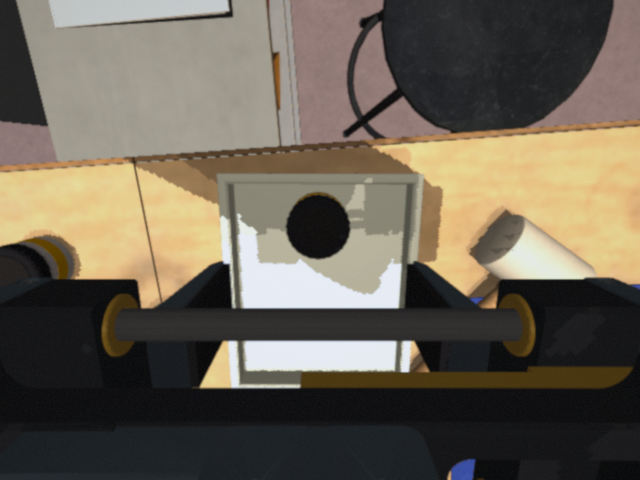

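The used can stands upright in the tray, with its lid at (318,225). Next is the nearest bench can. I'll move above it and look.

Run:
```python
from h import *
goto([.53,.0,.185],5)
```

```text
shift [-0.0627 -0.1508  0.0047] turn [ 0.46  0.09 36.03] from [0.6026 0.1463 0.1905]
```

Call:
{"method": "apply_moves", "body": {
  "motion": [
    {"x": -0.013,"y": -0.03,"z": 0.004,"ax": 0,"ay": 0,"az": 7,"fingers": -1},
    {"x": -0.025,"y": -0.06,"z": 0.004,"ax": 0,"ay": 0,"az": 14,"fingers": -1},
    {"x": -0.037,"y": -0.09,"z": 0.004,"ax": 0,"ay": 0,"az": 21,"fingers": -1},
    {"x": -0.05,"y": -0.12,"z": 0.004,"ax": 0,"ay": 0,"az": 28,"fingers": -1},
    {"x": -0.063,"y": -0.15,"z": 0.004,"ax": 0,"ay": 0,"az": 35.5,"fingers": -1}
  ]
}}

```text
time: 13.6
eef_pos: [0.5268, -0.0014, 0.1781]
tool_rot: [0.0, 0.672, 0.74, 0.0]
ft_force: [1.0, -0.1, 0.4]
opening: 0.091
```

```bash
cat >> h.py <<'E'
def darkblobs(name,thr=55,amin=300,amax=20000):
    P=params(name); im,d=cams.capture(name)
    v=cv2.cvtColor(im,cv2.COLOR_RGB2HSV)[:,:,2]
    n,l,st,c=cv2.connectedComponentsWithStats((v<thr).astype(np.uint8))
    out=[]
    for i in range(1,n):
        if amin<st[i,4]<amax:
            ct=max(cv2.findContours((l==i).astype(np.uint8),0,1)[0],key=cv2.contourArea)
            if len(ct)<6: continue
            e=cv2.fitEllipse(ct)
            if max(e[1])/min(e[1])<1.6: out.append((c[i].round(1),np.round(e[0],1),np.round(e[1],1),st[i,4],plane(P,e[0],.046).round(4)))
    return im,d,P,out
E
python3 - <<'E'
from h import *
for n in ['wrist','top']:
    im,d,P,o=darkblobs(n); cv2.imwrite(f'pics/{n}15.png',im[:,:,::-1])
    for x in o: print(n,*x)
p,r,s=tool();print(p)
E
```

```text
wrist [428.3  44.5] [428.3  44.5] [71.3 87. ] 4982 [0.5932 0.1523 0.046 ]
wrist [ 46.4 181.3] [ 46.4 182. ] [127.3 179.7] 14017 [0.3078 0.0255 0.046 ]
top [406.3 103.8] [406.3 103.8] [22.6 24. ] 457 [ 0.8326 -0.3048  0.046 ]
top [325.5 276.7] [325.5 276.7] [23.5 23.7] 470 [ 0.4505 -0.1263  0.046 ]
top [293.  292.5] [293.  292.5] [23.5 23.6] 468 [ 0.4173 -0.0586  0.046 ]
top [528.7 423.7] [543.7 430.6] [65.4 73.5] 1191 [ 0.1198 -0.595   0.046 ]
[ 0.52589398 -0.00296572  0.17792816]
```

View pics/wrist15.png

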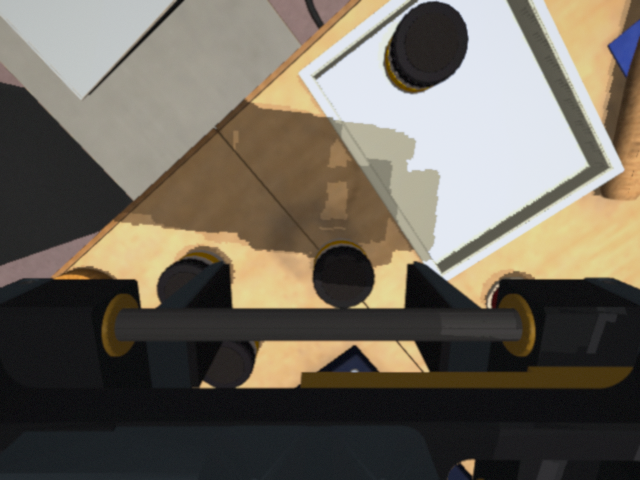

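Run:
```python
from h import *
P=params('wrist'); k=plane(P,(344,276),.046); print(k)
goto([.549,-.0355,.12],5)
goto([.549,-.0355,.036],5)
```

```text
[ 0.55162447 -0.03198996  0.046     ]
shift [-0.0346  0.02    0.0579] turn [-0.06  0.01  0.43] from [ 0.5259 -0.003   0.1779]
shift [-0.0345  0.0201  0.1419] turn [-0.06  0.01  0.43] from [ 0.5259 -0.003   0.1779]
```

Call:
{"method": "apply_moves", "body": {
  "motion": [
    {"x": -0.0325,"y": 0.021,"z": 0.04,"ax": 0,"ay": 0,"az": 0,"fingers": -1},
    {"x": -0.0325,"y": 0.021,"z": 0.08,"ax": 0,"ay": 0,"az": 0,"fingers": -1},
    {"x": -0.0325,"y": 0.021,"z": 0.115,"ax": 0,"ay": 0,"az": 0,"fingers": -1},
    {"x": -0.0325,"y": 0.021,"z": 0.135,"ax": 0,"ay": 0,"az": 0,"fingers": -1},
    {"x": -0.0325,"y": 0.021,"z": 0.142,"ax": 0,"ay": 0,"az": 0,"fingers": -1}
  ]
}}

```text
time: 14.12
eef_pos: [0.5501, -0.0301, 0.0324]
tool_rot: [-0.002, 0.67, 0.743, -0.001]
ft_force: [-1.3, 0.1, -0.9]
opening: 0.0913
```

Call:
{"method": "apply_moves", "body": {
  "motion": [
    {"x": 0,"y": 0,"z": 0,"ax": 0,"ay": 0,"az": 0,"fingers": 1},
    {"x": 0,"y": 0,"z": 0,"ax": 0,"ay": 0,"az": 0,"fingers": 1},
    {"x": 0,"y": 0,"z": 0,"ax": 0,"ay": 0,"az": 0,"fingers": 1},
    {"x": 0,"y": 0,"z": 0,"ax": 0,"ay": 0,"az": 0,"fingers": 1},
    {"x": 0,"y": 0,"z": 0,"ax": 0,"ay": 0,"az": 0,"fingers": 1}
  ]
}}

```text
time: 14.53
eef_pos: [0.5529, -0.0305, 0.0376]
tool_rot: [0.001, 0.67, 0.742, 0.001]
ft_force: [0.1, -0.9, 0.4]
opening: 0.0608
```

Call:
{"method": "apply_moves", "body": {
  "motion": [
    {"x": 0,"y": 0,"z": 0,"ax": 0,"ay": 0,"az": 0,"fingers": 1},
    {"x": 0,"y": 0,"z": 0,"ax": 0,"ay": 0,"az": 0,"fingers": 1},
    {"x": 0,"y": 0,"z": 0,"ax": 0,"ay": 0,"az": 0,"fingers": 1},
    {"x": 0,"y": 0,"z": 0,"ax": 0,"ay": 0,"az": 0,"fingers": 1},
    {"x": 0,"y": 0,"z": 0,"ax": 0,"ay": 0,"az": 0,"fingers": 1}
  ]
}}

```text
time: 14.95
eef_pos: [0.5522, -0.0305, 0.0371]
tool_rot: [0.0, 0.67, 0.742, 0.0]
ft_force: [-4.6, 0.6, 12.2]
opening: 0.053
```

Call:
{"method": "apply_moves", "body": {
  "motion": [
    {"x": 0,"y": 0,"z": -0.02,"ax": 0,"ay": 0,"az": 0,"fingers": 1},
    {"x": 0,"y": 0,"z": -0.05,"ax": 0,"ay": 0,"az": 0,"fingers": 1},
    {"x": 0,"y": 0,"z": -0.075,"ax": 0,"ay": 0,"az": 0,"fingers": 1},
    {"x": 0,"y": 0,"z": -0.085,"ax": 0,"ay": 0,"az": 0,"fingers": 1},
    {"x": 0,"y": 0,"z": -0.085,"ax": 0,"ay": 0,"az": 0,"fingers": 1}
  ]
}}

```text
time: 15.37
eef_pos: [0.5531, -0.0306, 0.1232]
tool_rot: [0.002, 0.67, 0.742, 0.001]
ft_force: [0.7, 0.2, -5.8]
opening: 0.0531
```

Call:
{"method": "apply_moves", "body": {
  "motion": [
    {"x": 0,"y": 0,"z": 0,"ax": 0,"ay": 0,"az": 0,"fingers": 1},
    {"x": 0,"y": 0,"z": 0,"ax": 0,"ay": 0,"az": 0,"fingers": 1},
    {"x": 0,"y": 0,"z": 0,"ax": 0,"ay": 0,"az": 0,"fingers": 1},
    {"x": 0,"y": 0,"z": 0,"ax": 0,"ay": 0,"az": 0,"fingers": 1},
    {"x": 0,"y": 0,"z": 0,"ax": 0,"ay": 0,"az": 0,"fingers": 1}
  ]
}}

```text
time: 15.78
eef_pos: [0.5515, -0.0305, 0.1202]
tool_rot: [-0.001, 0.67, 0.742, -0.0]
ft_force: [0.1, -0.0, -6.1]
opening: 0.0523
```

Run:
```python
from h import *
p,r,s=tool();print(p,s['ft_force'],s['opening'])
im,d=cams.capture('wrist'); cv2.imwrite('pics/w16.png',im[:,:,::-1])
p,r,s=tool();print(p,s['ft_force'],s['opening'])
im,d,P,o=darkblobs('top')
for x in o:print(*x)
p,r,s=tool();print(p,s['ft_force'],s['opening'])
goto([*trayxy(-.002,0),.11],41)
goto([*trayxy(-.068,0),.11],41)
```

```text
[ 0.55153857 -0.03052111  0.12018474] [ 0.05576116 -0.02782655 -6.07545563] 0.05234242730196018
[ 0.55165264 -0.03050052  0.1203936 ] [ 0.14899058  0.22297682 -5.39091919] 0.053445931815366075
[522.9  50.3] [523.8  50.3] [57.  86.1] 2876 [ 0.9773 -0.5901  0.046 ]
[620.2 101.2] [619.   99.8] [29.4 41.2] 697 [ 0.8676 -0.8252  0.046 ]
[406.4 103.8] [406.3 103.8] [22.5 23.9] 453 [ 0.8327 -0.3049  0.046 ]
[192.  208.1] [192.1 208.3] [15.7 25. ] 303 [0.5939 0.1586 0.046 ]
[325.5 276.6] [325.5 276.6] [23.3 23.7] 467 [ 0.4505 -0.1263  0.046 ]
[528.6 423.6] [543.5 430.7] [65.2 73.4] 1174 [ 0.1198 -0.5947  0.046 ]
[298.4 463.3] [297.9 461.8] [37.3 50.2] 1151 [ 0.069  -0.0709  0.046 ]
[ 0.55177735 -0.0305182   0.12060012] [-0.08330939 -1.0434818  -6.50708709] 0.05282825109923485
shift [0.1216 0.0985 0.0105] turn [-4.000e-02 -2.000e-02 -3.514e+01] from [ 0.5518 -0.0305  0.1206]
shift [0.0676 0.1365 0.0105] turn [-4.000e-02 -2.000e-02 -3.514e+01] from [ 0.5518 -0.0305  0.1206]
```

View pics/w16.png

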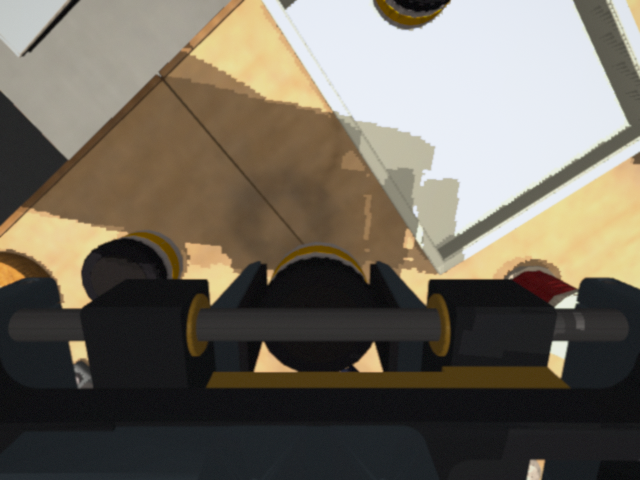

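It weighs about 6 N, so this is the loaded can. I'll set it down and regrip 10 mm off-centre so the fingers clear the V tips.

Call:
{"method": "apply_moves", "body": {
  "motion": [
    {"x": 0,"y": 0,"z": 0.03,"ax": 0,"ay": 0,"az": 0,"fingers": 1},
    {"x": 0,"y": 0,"z": 0.06,"ax": 0,"ay": 0,"az": 0,"fingers": 1},
    {"x": 0,"y": 0,"z": 0.078,"ax": 0,"ay": 0,"az": 0,"fingers": 1},
    {"x": 0,"y": 0,"z": 0.083,"ax": 0,"ay": 0,"az": 0,"fingers": 1},
    {"x": 0,"y": 0,"z": 0.0835,"ax": 0,"ay": 0,"az": 0,"fingers": 1}
  ]
}}

```text
time: 16.3
eef_pos: [0.5512, -0.0305, 0.0368]
tool_rot: [-0.001, 0.67, 0.742, -0.001]
ft_force: [-0.1, -0.7, -3.8]
opening: 0.0527
```

Call:
{"method": "apply_moves", "body": {
  "motion": [
    {"x": 0,"y": 0,"z": 0,"ax": 0,"ay": 0,"az": 0,"fingers": 1},
    {"x": 0,"y": 0,"z": 0,"ax": 0,"ay": 0,"az": 0,"fingers": -0.5},
    {"x": 0,"y": 0,"z": 0,"ax": 0,"ay": 0,"az": 0,"fingers": -0.5},
    {"x": 0,"y": 0,"z": 0,"ax": 0,"ay": 0,"az": 0,"fingers": -0.5},
    {"x": 0,"y": 0,"z": 0,"ax": 0,"ay": 0,"az": 0,"fingers": -0.5}
  ]
}}

```text
time: 16.72
eef_pos: [0.5525, -0.0306, 0.0382]
tool_rot: [0.0, 0.67, 0.742, 0.0]
ft_force: [-0.8, 0.5, -0.6]
opening: 0.0685
```

Call:
{"method": "apply_moves", "body": {
  "motion": [
    {"x": -0.003,"y": 0,"z": 0,"ax": 0,"ay": 0,"az": 0,"fingers": -0.5},
    {"x": -0.0105,"y": 0,"z": 0,"ax": 0,"ay": 0,"az": 0,"fingers": -0.5},
    {"x": -0.0105,"y": 0,"z": 0,"ax": 0,"ay": 0,"az": 0,"fingers": -0.5},
    {"x": -0.0105,"y": 0,"z": 0,"ax": 0,"ay": 0,"az": 0,"fingers": 1},
    {"x": -0.0105,"y": 0,"z": 0,"ax": 0,"ay": 0,"az": 0,"fingers": 1}
  ]
}}

```text
time: 17.13
eef_pos: [0.553, -0.0412, 0.0376]
tool_rot: [-0.0, 0.67, 0.742, -0.0]
ft_force: [-0.8, -0.4, -0.1]
opening: 0.058
```

Call:
{"method": "apply_moves", "body": {
  "motion": [
    {"x": 0,"y": 0,"z": 0,"ax": 0,"ay": 0,"az": 0,"fingers": 1},
    {"x": 0,"y": 0,"z": 0,"ax": 0,"ay": 0,"az": 0,"fingers": 1},
    {"x": 0,"y": 0,"z": 0,"ax": 0,"ay": 0,"az": 0,"fingers": 1},
    {"x": 0,"y": 0,"z": 0,"ax": 0,"ay": 0,"az": 0,"fingers": 1},
    {"x": 0,"y": 0,"z": 0,"ax": 0,"ay": 0,"az": 0,"fingers": 1}
  ]
}}

```text
time: 17.55
eef_pos: [0.5532, -0.041, 0.0376]
tool_rot: [0.0, 0.67, 0.742, 0.0]
ft_force: [1.7, -1.9, -0.3]
opening: 0.0527
```

Call:
{"method": "apply_moves", "body": {
  "motion": [
    {"x": 0,"y": 0,"z": -0.02,"ax": 0,"ay": 0,"az": 0,"fingers": 1},
    {"x": 0,"y": 0,"z": -0.05,"ax": 0,"ay": 0,"az": 0,"fingers": 1},
    {"x": 0,"y": 0,"z": -0.085,"ax": 0,"ay": 0,"az": 0,"fingers": 1},
    {"x": 0,"y": 0,"z": -0.11,"ax": 0,"ay": 0,"az": 0,"fingers": 1},
    {"x": 0,"y": 0,"z": -0.11,"ax": 0,"ay": 0,"az": 0,"fingers": 1}
  ]
}}

```text
time: 17.97
eef_pos: [0.5551, -0.0411, 0.152]
tool_rot: [0.002, 0.67, 0.742, 0.002]
ft_force: [1.5, -0.7, -5.4]
opening: 0.0528
```

Run:
```python
from h import *
p,r,s=tool();print(p,s['ft_force'],s['opening'])
im,d=cams.capture('wrist'); cv2.imwrite('pics/w17.png',im[:,:,::-1])
p,r,s=tool();print(p,s['ft_force'],s['opening'])
goto([.43,-.07,.15],-25)
```

```text
[ 0.55509635 -0.0410825   0.15196267] [ 1.49231089 -0.7156423  -5.42531141] 0.05283229270371109
[ 0.55398    -0.04098199  0.14941111] [-0.09573854 -0.36632398 -6.0076038 ] 0.05310890805142801
shift [-0.0162 -0.1263 -0.001 ] turn [ 2.000e-01 -1.000e-02  3.086e+01] from [ 0.554  -0.041   0.1494]
```

View pics/w17.png

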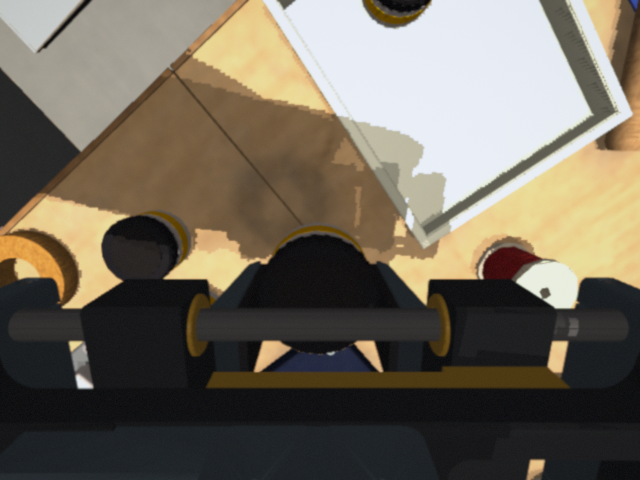

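Call:
{"method": "apply_moves", "body": {
  "motion": [
    {"x": -0.003,"y": -0.025,"z": 0,"ax": 0,"ay": 0,"az": 6,"fingers": 1},
    {"x": -0.006,"y": -0.05,"z": 0,"ax": 0,"ay": 0,"az": 12,"fingers": 1},
    {"x": -0.009,"y": -0.075,"z": 0,"ax": 0,"ay": 0,"az": 18,"fingers": 1},
    {"x": -0.012,"y": -0.1,"z": 0,"ax": 0,"ay": 0,"az": 24,"fingers": 1},
    {"x": -0.016,"y": -0.126,"z": -0.001,"ax": 0,"ay": 0,"az": 30,"fingers": 1}
  ]
}}

```text
time: 18.43
eef_pos: [0.4267, -0.0694, 0.1465]
tool_rot: [-0.001, 0.841, 0.542, -0.001]
ft_force: [-0.4, 0.2, -4.6]
opening: 0.0528
```

Run:
```python
from h import *
goto([*clampxy(-.033,-.001),.14],-43.15)
```

```text
shift [-0.1828 -0.0095  0.0067] turn [-0.19  0.07 18.73] from [ 0.4267 -0.0694  0.1465]
```

Call:
{"method": "apply_moves", "body": {
  "motion": [
    {"x": -0.037,"y": -0.002,"z": 0.002,"ax": 0,"ay": 0,"az": 4,"fingers": 1},
    {"x": -0.074,"y": -0.004,"z": 0.003,"ax": 0,"ay": 0,"az": 8,"fingers": 1},
    {"x": -0.11,"y": -0.006,"z": 0.004,"ax": 0,"ay": 0,"az": 12,"fingers": 1},
    {"x": -0.147,"y": -0.008,"z": 0.005,"ax": 0,"ay": 0,"az": 16,"fingers": 1},
    {"x": -0.183,"y": -0.0095,"z": 0.007,"ax": 0,"ay": 0,"az": 18.7,"fingers": 1}
  ]
}}

```text
time: 18.85
eef_pos: [0.3437, -0.2333, 0.1401]
tool_rot: [-0.001, 0.917, 0.398, -0.001]
ft_force: [1.3, -0.1, -5.0]
opening: 0.0529
```

Call:
{"method": "apply_moves", "body": {
  "motion": [
    {"x": 0,"y": 0,"z": 0,"ax": 0,"ay": 0,"az": 0,"fingers": 1},
    {"x": 0,"y": 0,"z": 0,"ax": 0,"ay": 0,"az": 0,"fingers": 1},
    {"x": 0,"y": 0,"z": 0,"ax": 0,"ay": 0,"az": 0,"fingers": 1},
    {"x": 0,"y": 0,"z": 0,"ax": 0,"ay": 0,"az": 0,"fingers": 1},
    {"x": 0,"y": 0,"z": 0,"ax": 0,"ay": 0,"az": 0,"fingers": 1}
  ]
}}

```text
time: 19.27
eef_pos: [0.346, -0.2318, 0.1411]
tool_rot: [-0.0, 0.916, 0.401, -0.0]
ft_force: [0.8, -1.1, -5.6]
opening: 0.053
```

Run:
```python
from h import *
im,d=cams.capture('wrist'); cv2.imwrite('pics/w18.png',im[:,:,::-1])
goto([*clampxy(-.033,-.001),.0485],-43.15)
print(tool()[2]['qpos'])
```

```text
shift [-0.0025 -0.0026  0.0928] turn [-0.03  0.    0.42] from [ 0.3461 -0.2319  0.1413]
[-6.46393027e-01  8.34632746e-02  2.33160653e+00  5.36016426e-05
  7.27087532e-01  9.93092816e-02]
```

View pics/w18.png

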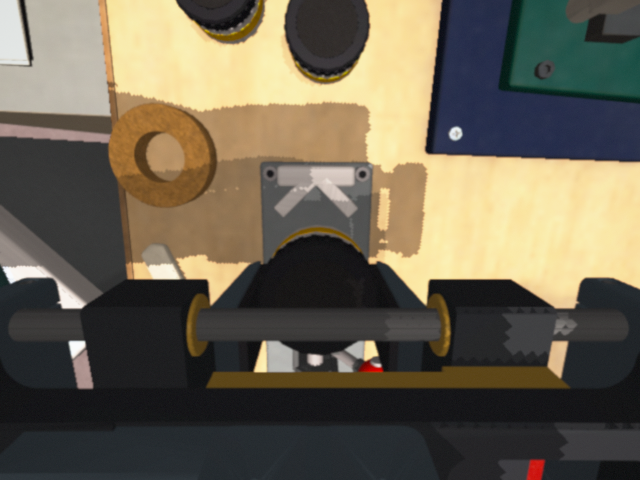

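Call:
{"method": "apply_moves", "body": {
  "motion": [
    {"x": -0.0025,"y": -0.0025,"z": 0.03,"ax": 0,"ay": 0,"az": 0.4,"fingers": 1},
    {"x": -0.0025,"y": -0.0025,"z": 0.06,"ax": 0,"ay": 0,"az": 0.4,"fingers": 1},
    {"x": -0.0025,"y": -0.0025,"z": 0.082,"ax": 0,"ay": 0,"az": 0.4,"fingers": 1},
    {"x": -0.0025,"y": -0.0025,"z": 0.09,"ax": 0,"ay": 0,"az": 0.4,"fingers": 1},
    {"x": -0.0025,"y": -0.0025,"z": 0.092,"ax": 0,"ay": 0,"az": 0.4,"fingers": 1}
  ]
}}

```text
time: 19.73
eef_pos: [0.3418, -0.232, 0.0484]
tool_rot: [-0.001, 0.918, 0.397, -0.001]
ft_force: [-0.8, 0.0, -5.2]
opening: 0.0527
```

Run:
```python
from h import *
p,r,s=tool();print(p,s['ft_force'],s['opening'])
im,d=cams.capture('side'); cv2.imwrite('pics/s19.png',cv2.resize(im[150:400,100:400,::-1],None,fx=2.4,fy=2.4))
p,r,s=tool();print(p,s['ft_force'],s['opening']); kr=p[:2]-CORG;print(kr@CEX,kr@CEY)
```

```text
[ 0.34180774 -0.23202183  0.04842635] [-0.77519588  0.01319047 -5.21081832] 0.05269497236726781
[ 0.3423047  -0.23248015  0.04920395] [-0.80813307  0.57298045 -3.59523227] 0.052908681130171914
-0.032514051959363056 -0.0007292129718137008
```

View pics/s19.png

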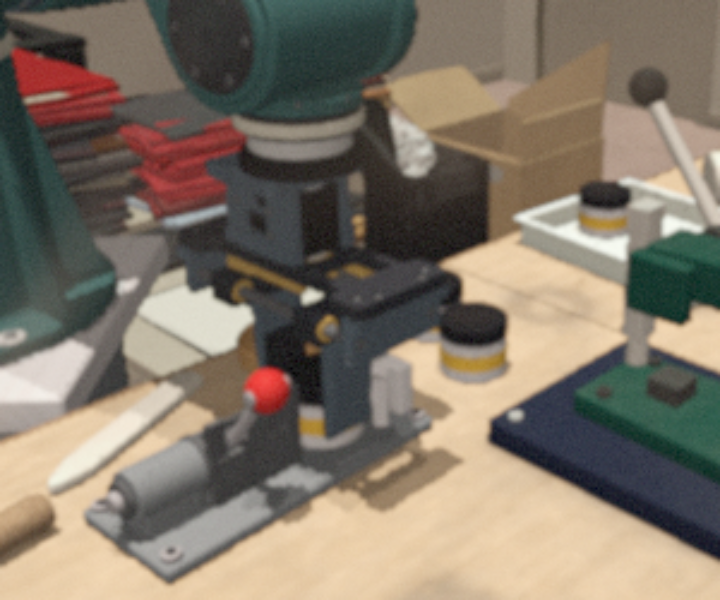

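Still hanging about 1–2 mm up. I'll lower it, move 2 mm towards the V, then release.

Call:
{"method": "apply_moves", "body": {
  "motion": [
    {"x": 0,"y": 0,"z": 0.001,"ax": 0,"ay": 0,"az": 0,"fingers": 1},
    {"x": 0.001,"y": 0,"z": 0.002,"ax": 0,"ay": 0,"az": 0,"fingers": 1},
    {"x": 0.002,"y": 0,"z": 0.002,"ax": 0,"ay": 0,"az": 0,"fingers": 1},
    {"x": 0.002,"y": 0,"z": 0.002,"ax": 0,"ay": 0,"az": 0,"fingers": 1},
    {"x": 0.002,"y": 0,"z": 0.002,"ax": 0,"ay": 0,"az": 0,"fingers": 1}
  ]
}}

```text
time: 20.2
eef_pos: [0.3442, -0.2319, 0.0483]
tool_rot: [0.001, 0.918, 0.397, 0.0]
ft_force: [-0.7, -1.6, -2.2]
opening: 0.0527
```

Call:
{"method": "apply_moves", "body": {
  "motion": [
    {"x": 0,"y": 0,"z": 0,"ax": 0,"ay": 0,"az": 0,"fingers": -1},
    {"x": 0,"y": 0,"z": 0,"ax": 0,"ay": 0,"az": 0,"fingers": -1},
    {"x": 0,"y": 0,"z": 0,"ax": 0,"ay": 0,"az": 0,"fingers": -1},
    {"x": 0,"y": 0,"z": 0,"ax": 0,"ay": 0,"az": 0,"fingers": -1},
    {"x": 0,"y": 0,"z": 0,"ax": 0,"ay": 0,"az": 0,"fingers": -1}
  ]
}}

```text
time: 20.62
eef_pos: [0.3437, -0.2316, 0.0477]
tool_rot: [0.0, 0.918, 0.397, 0.0]
ft_force: [0.4, 0.3, 1.1]
opening: 0.0834
```

Call:
{"method": "apply_moves", "body": {
  "motion": [
    {"x": 0,"y": 0,"z": 0,"ax": 0,"ay": 0,"az": 0,"fingers": -1},
    {"x": 0,"y": 0,"z": -0.02,"ax": 0,"ay": 0,"az": 0,"fingers": -1},
    {"x": 0,"y": 0,"z": -0.05,"ax": 0,"ay": 0,"az": 0,"fingers": -1},
    {"x": 0,"y": 0,"z": -0.085,"ax": 0,"ay": 0,"az": 0,"fingers": -1},
    {"x": 0,"y": 0,"z": -0.115,"ax": 0,"ay": 0,"az": 0,"fingers": -1}
  ]
}}

```text
time: 21.03
eef_pos: [0.3434, -0.2314, 0.1642]
tool_rot: [-0.0, 0.918, 0.397, -0.0]
ft_force: [0.6, -1.0, -0.3]
opening: 0.0914
```

Run:
```python
from h import *
p,r,s=tool();print(p,s['ft_force'],s['opening'])
im,d=cams.capture('wrist'); cv2.imwrite('pics/w20.png',im[:,:,::-1])
im,d=cams.capture('side'); cv2.imwrite('pics/s20.png',cv2.resize(im[150:400,100:400,::-1],None,fx=2.4,fy=2.4))
goto([*clampxy(.040,.043),.16],46.85)
```

```text
[ 0.34341815 -0.23135525  0.16418648] [ 0.60405383 -0.9835223  -0.29731928] 0.09140922751360063
shift [-0.0743  0.0411  0.0069] turn [  0.35   0.28 -90.09] from [ 0.3456 -0.233   0.1667]
```

View pics/w20.png

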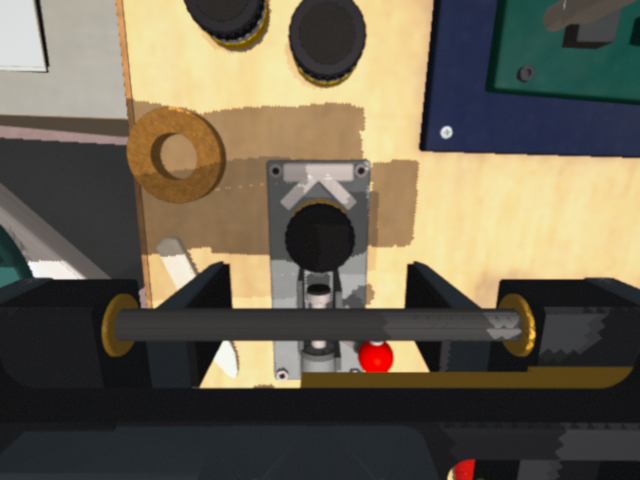

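View pics/s20.png

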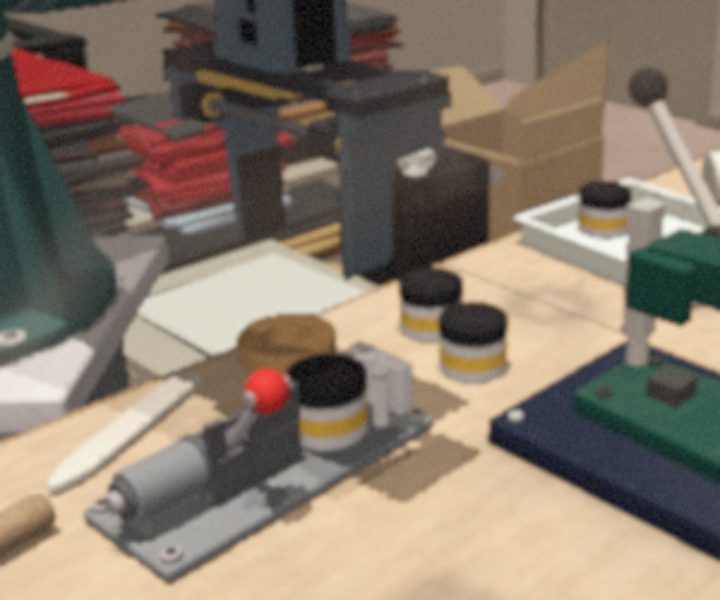

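Call:
{"method": "apply_moves", "body": {
  "motion": [
    {"x": -0.076,"y": 0.041,"z": 0.005,"ax": 0,"ay": 0,"az": -35,"fingers": -1},
    {"x": -0.076,"y": 0.041,"z": 0.005,"ax": 0,"ay": 0,"az": -35,"fingers": -1},
    {"x": -0.076,"y": 0.041,"z": 0.005,"ax": 0,"ay": 0,"az": -35,"fingers": -1},
    {"x": -0.076,"y": 0.041,"z": 0.005,"ax": 0,"ay": 0,"az": -35,"fingers": -1},
    {"x": -0.076,"y": 0.041,"z": 0.005,"ax": 0,"ay": 0,"az": -35,"fingers": -1}
  ]
}}

```text
time: 21.55
eef_pos: [0.3209, -0.3156, 0.1569]
tool_rot: [-0.001, 0.761, 0.649, -0.0]
ft_force: [-0.3, 1.1, 0.4]
opening: 0.0911
```

Call:
{"method": "apply_moves", "body": {
  "motion": [
    {"x": 0,"y": 0,"z": 0,"ax": 0,"ay": 0,"az": -35,"fingers": -1},
    {"x": 0,"y": 0,"z": 0,"ax": 0,"ay": 0,"az": -35,"fingers": -1},
    {"x": 0,"y": 0,"z": 0,"ax": 0,"ay": 0,"az": -35,"fingers": -1},
    {"x": 0,"y": 0,"z": 0,"ax": 0,"ay": 0,"az": -35,"fingers": -1},
    {"x": 0,"y": 0,"z": 0,"ax": 0,"ay": 0,"az": -35,"fingers": -1}
  ]
}}

```text
time: 21.97
eef_pos: [0.3212, -0.3147, 0.157]
tool_rot: [-0.0, 0.53, 0.848, 0.0]
ft_force: [0.1, -1.0, 1.4]
opening: 0.0912
```

Call:
{"method": "apply_moves", "body": {
  "motion": [
    {"x": 0,"y": 0,"z": 0,"ax": 0,"ay": 0,"az": -20,"fingers": -1},
    {"x": 0,"y": 0,"z": 0,"ax": 0,"ay": 0,"az": -20,"fingers": -1},
    {"x": 0,"y": 0,"z": 0,"ax": 0,"ay": 0,"az": -20,"fingers": -1},
    {"x": 0,"y": 0,"z": 0,"ax": 0,"ay": 0,"az": -20,"fingers": -1},
    {"x": 0,"y": 0,"z": 0,"ax": 0,"ay": 0,"az": -20,"fingers": -1}
  ]
}}

```text
time: 22.38
eef_pos: [0.3213, -0.3148, 0.1571]
tool_rot: [-0.0, 0.379, 0.925, 0.0]
ft_force: [-0.2, -0.3, -0.2]
opening: 0.0911
```

Run:
```python
from h import *
P=params('wrist');im,d=cams.capture('wrist'); cv2.imwrite('pics/w21.png',im[:,:,::-1])
hsv=cv2.cvtColor(im,cv2.COLOR_RGB2HSV)
m=((hsv[:,:,0]<8)|(hsv[:,:,0]>172))&(hsv[:,:,1]>170)&(hsv[:,:,2]>90)
n,l,st,c=cv2.connectedComponentsWithStats(m.astype(np.uint8))
for i in range(1,n):
    if st[i,4]>300:
        k=plane(P,c[i],.0895)[:2]; kr=k-CORG; print(c[i],st[i],'knob',k,kr@CEX,kr@CEY)
goto([*clampxy(.038,.043),.091],46.85)
```

```text
[325.82758621 266.0907441 ] [ 308  248   36   38 1102] knob [ 0.32591505 -0.31246406] 0.03704852734891426 0.042015319051067965
[223.02050473 369.22318612] [ 200  341   44   47 1268] knob [ 0.32974119 -0.41787041] 0.11133265098739815 0.11689527150347644
shift [-0.0027  0.004   0.0662] turn [ 0.   -0.03 -1.41] from [ 0.3213 -0.3148  0.1572]
```

View pics/w21.png

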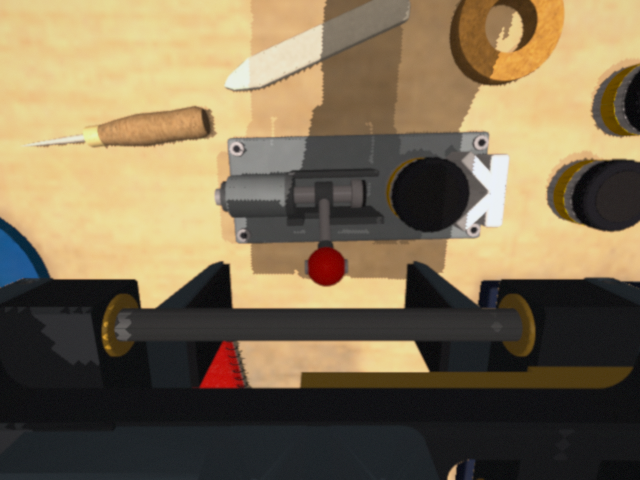

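Call:
{"method": "apply_moves", "body": {
  "motion": [
    {"x": -0.0025,"y": 0.005,"z": 0.03,"ax": 0,"ay": 0,"az": -1.4,"fingers": -1},
    {"x": -0.0025,"y": 0.005,"z": 0.055,"ax": 0,"ay": 0,"az": -1.4,"fingers": -1},
    {"x": -0.0025,"y": 0.005,"z": 0.066,"ax": 0,"ay": 0,"az": -1.4,"fingers": -1},
    {"x": -0.0025,"y": 0.005,"z": 0.066,"ax": 0,"ay": 0,"az": -1.4,"fingers": -1},
    {"x": -0.0025,"y": 0.005,"z": 0.066,"ax": 0,"ay": 0,"az": -1.4,"fingers": 1}
  ]
}}

```text
time: 22.85
eef_pos: [0.3266, -0.3131, 0.0916]
tool_rot: [-0.001, 0.367, 0.93, 0.0]
ft_force: [-0.3, 0.8, 1.3]
opening: 0.0874
```

Call:
{"method": "apply_moves", "body": {
  "motion": [
    {"x": 0,"y": 0,"z": 0,"ax": 0,"ay": 0,"az": 0,"fingers": 1},
    {"x": 0,"y": 0,"z": 0,"ax": 0,"ay": 0,"az": 0,"fingers": 1},
    {"x": 0,"y": 0,"z": 0,"ax": 0,"ay": 0,"az": 0,"fingers": 1},
    {"x": 0,"y": 0,"z": 0,"ax": 0,"ay": 0,"az": 0,"fingers": 1},
    {"x": 0,"y": 0,"z": 0,"ax": 0,"ay": 0,"az": 0,"fingers": 1}
  ]
}}

```text
time: 23.27
eef_pos: [0.3269, -0.3134, 0.0921]
tool_rot: [0.0, 0.366, 0.931, -0.0]
ft_force: [-0.3, -0.4, 0.4]
opening: 0.054
```

Call:
{"method": "apply_moves", "body": {
  "motion": [
    {"x": 0,"y": 0,"z": 0,"ax": 0,"ay": 0,"az": 0,"fingers": 1},
    {"x": 0,"y": 0,"z": 0,"ax": 0,"ay": 0,"az": 0,"fingers": 1},
    {"x": 0,"y": 0,"z": 0,"ax": 0,"ay": 0,"az": 0,"fingers": 1},
    {"x": 0,"y": 0,"z": 0,"ax": 0,"ay": 0,"az": 0,"fingers": 1},
    {"x": 0,"y": 0,"z": 0,"ax": 0,"ay": 0,"az": 0,"fingers": 1}
  ]
}}

```text
time: 23.68
eef_pos: [0.3267, -0.3132, 0.0916]
tool_rot: [-0.0, 0.366, 0.931, -0.0]
ft_force: [-1.3, -1.4, 0.1]
opening: 0.024
```

Run:
```python
from h import *
p,r,s=tool();print(p,s['opening'],s['ft_force']); kr=p[:2]-CORG;print(kr@CEX,kr@CEY, s['ft_force'][:2]@CEX, s['ft_force'][:2]@CEY)
```

```text
[ 0.32670703 -0.31323389  0.09161608] 0.023968315878194216 [-1.27261238 -1.35830838  0.08330629]
0.03706852356762361 0.043119607325731765 1.8613284639862115 0.000507257741032047
```

Call:
{"method": "apply_moves", "body": {
  "motion": [
    {"x": 0,"y": -0.003,"z": 0,"ax": 0,"ay": 0,"az": 0,"fingers": 1},
    {"x": 0,"y": -0.006,"z": 0,"ax": 0,"ay": 0,"az": 0,"fingers": 1},
    {"x": 0,"y": -0.008,"z": 0,"ax": 0,"ay": 0,"az": 0,"fingers": 1},
    {"x": 0.004,"y": -0.008,"z": -0.003,"ax": 0,"ay": 0,"az": 0,"fingers": 1},
    {"x": 0.009,"y": -0.008,"z": -0.006,"ax": 0,"ay": 0,"az": 0,"fingers": 1}
  ]
}}

```text
time: 24.1
eef_pos: [0.315, -0.3124, 0.0975]
tool_rot: [-0.0, 0.367, 0.93, 0.001]
ft_force: [7.9, 8.5, -1.5]
opening: 0.0243
```

Run:
```python
from h import *
p,r,s=tool();print(p,s['opening'],s['ft_force']); kr=p[:2]-CORG;print(kr@CEX,kr@CEY, s['ft_force'][:2]@CEX, s['ft_force'][:2]@CEY)
im,d=cams.capture('wrist'); cv2.imwrite('pics/w22.png',im[:,:,::-1])
```

```text
[ 0.31498157 -0.31243902  0.09751387] 0.02431716862724697 [ 7.8911992   8.54043745 -1.53701183]
0.04450778442416904 0.034021503772789764 -11.62768604970701 -0.08374805654734935
```

View pics/w22.png

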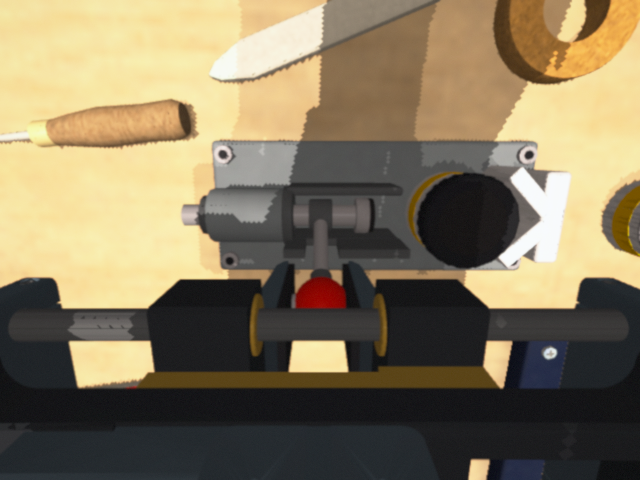

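Force is free laterally. I'll continue the swing.

Call:
{"method": "apply_moves", "body": {
  "motion": [
    {"x": 0.007,"y": 0,"z": -0.0033,"ax": 0,"ay": 0,"az": 0,"fingers": 1},
    {"x": 0.014,"y": 0,"z": -0.0055,"ax": 0,"ay": 0,"az": 0,"fingers": 1},
    {"x": 0.021,"y": 0,"z": -0.0072,"ax": 0,"ay": 0,"az": 0,"fingers": 1},
    {"x": 0.028,"y": 0,"z": -0.008,"ax": 0,"ay": 0,"az": 0,"fingers": 1},
    {"x": 0.035,"y": 0,"z": -0.0082,"ax": 0,"ay": 0,"az": 0,"fingers": 1}
  ]
}}

```text
time: 24.57
eef_pos: [0.2889, -0.288, 0.1056]
tool_rot: [-0.0, 0.366, 0.93, 0.001]
ft_force: [10.1, 8.5, -7.6]
opening: 0.0244
```

Run:
```python
from h import *
p,r,s=tool();print(p,s['opening'],s['ft_force']); kr=p[:2]-CORG;print(kr@CEX,kr@CEY, s['ft_force'][:2]@CEX, s['ft_force'][:2]@CEY)
im,d=cams.capture('wrist'); cv2.imwrite('pics/w23.png',im[:,:,::-1])
```

```text
[ 0.28892706 -0.28800614  0.10563494] 0.024371774626354606 [10.14993897  8.49263172 -7.64400853]
0.044501351078530496 -0.001696888943212297 -13.137584928624824 1.596845921245994
```

View pics/w23.png

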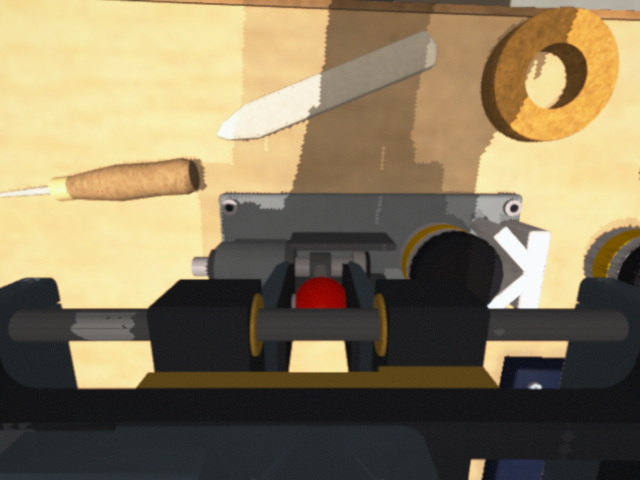

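Call:
{"method": "apply_moves", "body": {
  "motion": [
    {"x": 0.002,"y": 0.005,"z": 0.0005,"ax": 0,"ay": 0,"az": 0,"fingers": 1},
    {"x": 0.003,"y": 0.01,"z": 0.0005,"ax": 0,"ay": 0,"az": 0,"fingers": 1},
    {"x": 0.003,"y": 0.015,"z": 0.0005,"ax": 0,"ay": 0,"az": 0,"fingers": 1},
    {"x": 0.003,"y": 0.02,"z": 0.0005,"ax": 0,"ay": 0,"az": 0,"fingers": 1},
    {"x": 0.003,"y": 0.025,"z": 0.0005,"ax": 0,"ay": 0,"az": 0,"fingers": 1}
  ]
}}

```text
time: 25.03
eef_pos: [0.3042, -0.2682, 0.1053]
tool_rot: [0.0, 0.366, 0.93, 0.0]
ft_force: [4.8, 6.0, -0.3]
opening: 0.0241
```

Call:
{"method": "apply_moves", "body": {
  "motion": [
    {"x": 0,"y": 0.002,"z": 0,"ax": 0,"ay": 0,"az": 0,"fingers": 1},
    {"x": 0,"y": 0.004,"z": 0,"ax": 0,"ay": 0,"az": 0,"fingers": 1},
    {"x": 0,"y": 0.006,"z": 0,"ax": 0,"ay": 0,"az": 0,"fingers": 1},
    {"x": 0,"y": 0.006,"z": 0,"ax": 0,"ay": 0,"az": 0,"fingers": 1},
    {"x": 0,"y": 0.006,"z": 0,"ax": 0,"ay": 0,"az": 0,"fingers": 1}
  ]
}}

```text
time: 25.45
eef_pos: [0.3081, -0.2642, 0.1053]
tool_rot: [0.0, 0.366, 0.931, 0.0]
ft_force: [3.3, 4.6, -0.8]
opening: 0.0239
```

Run:
```python
from h import *
p,r,s=tool();print(p,s['opening'],s['ft_force']); kr=p[:2]-CORG;print(kr@CEX,kr@CEY, s['ft_force'][:2]@CEX, s['ft_force'][:2]@CEY)
im,d=cams.capture('wrist'); cv2.imwrite('pics/w24.png',im[:,:,::-1])
```

```text
[ 0.30805214 -0.26423518  0.10528688] 0.02394441366862378 [ 3.26308872  4.64609183 -0.80414836]
0.014079021508593149 -0.004001095475319927 -5.621290673491418 -0.7968742134600664
```

View pics/w24.png

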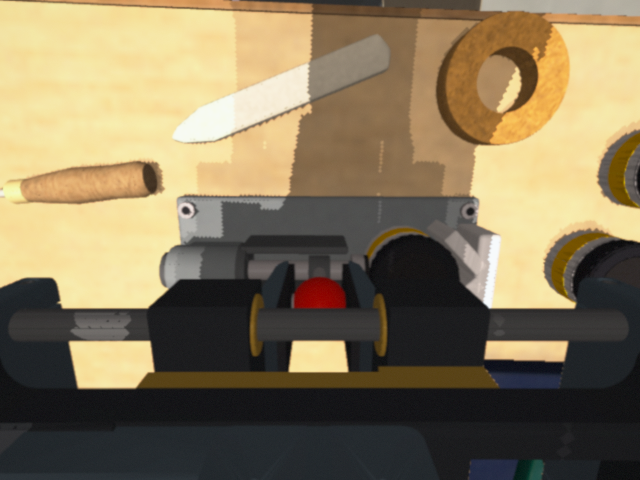

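Call:
{"method": "apply_moves", "body": {
  "motion": [
    {"x": 0,"y": 0.001,"z": 0,"ax": 0,"ay": 0,"az": 0,"fingers": 1},
    {"x": 0,"y": 0.0015,"z": 0,"ax": 0,"ay": 0,"az": 0,"fingers": 1},
    {"x": 0,"y": 0.0015,"z": 0,"ax": 0,"ay": 0,"az": 0,"fingers": 1},
    {"x": 0,"y": 0.0015,"z": 0,"ax": 0,"ay": 0,"az": 0,"fingers": -1},
    {"x": 0,"y": 0.0015,"z": 0,"ax": 0,"ay": 0,"az": 0,"fingers": -1}
  ]
}}

```text
time: 25.92
eef_pos: [0.309, -0.2634, 0.1054]
tool_rot: [0.0, 0.366, 0.931, -0.0]
ft_force: [0.2, 0.7, 0.4]
opening: 0.0346
```

Call:
{"method": "apply_moves", "body": {
  "motion": [
    {"x": 0,"y": 0,"z": 0,"ax": 0,"ay": 0,"az": 0,"fingers": -1},
    {"x": 0,"y": 0,"z": 0,"ax": 0,"ay": 0,"az": 0,"fingers": -1},
    {"x": 0,"y": 0,"z": 0,"ax": 0,"ay": 0,"az": 0,"fingers": -1},
    {"x": 0,"y": 0,"z": -0.03,"ax": 0,"ay": 0,"az": 0,"fingers": -1},
    {"x": 0,"y": 0,"z": -0.065,"ax": 0,"ay": 0,"az": 0,"fingers": -1}
  ]
}}

```text
time: 26.33
eef_pos: [0.3078, -0.2621, 0.1694]
tool_rot: [-0.002, 0.366, 0.931, 0.001]
ft_force: [1.6, -0.3, -0.2]
opening: 0.0682
```

Run:
```python
from h import *
p,r,s=tool();print(p,s['opening'],s['ft_force'])
im,d=cams.capture('wrist'); cv2.imwrite('pics/w25.png',im[:,:,::-1])
im,d=cams.capture('side'); cv2.imwrite('pics/s25.png',cv2.resize(im[150:400,100:400,::-1],None,fx=2.4,fy=2.4))
goto([.40,-.10,.185],-9)
```

```text
[ 0.30778388 -0.26207588  0.16936916] 0.06816543196531978 [ 1.59476242 -0.3402092  -0.19302272]
shift [ 0.047   0.1815 -0.0109] turn [ 0.18  0.35 56.06] from [ 0.3108 -0.2649  0.1744]
```

View pics/w25.png

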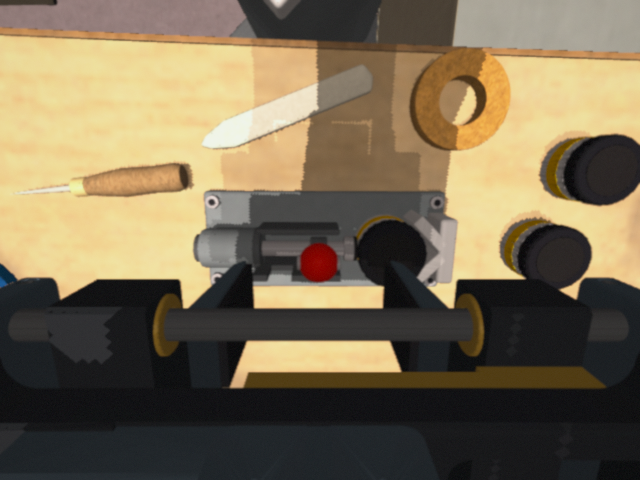

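View pics/s25.png

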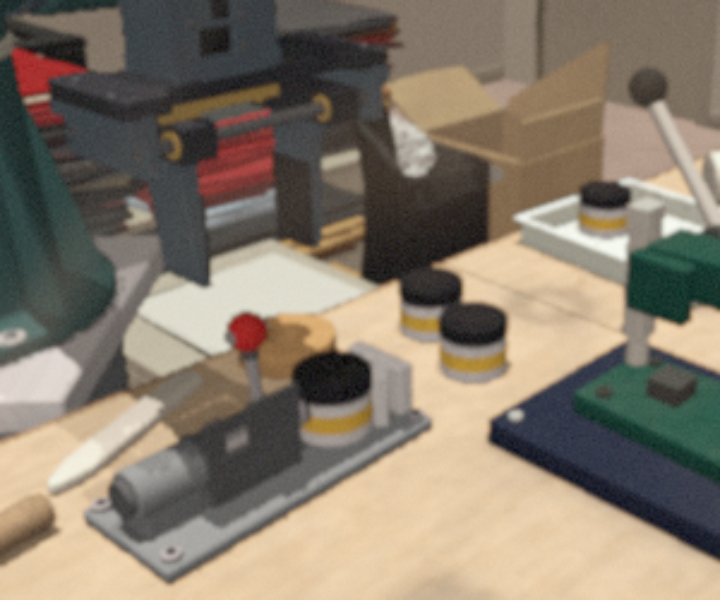

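The plunger presses the can and the handle is upright, off the notch. Next are the two remaining cans.

Run:
```python
from h import *
im,d,P,o=darkblobs('top'); cv2.imwrite('pics/t26.png',im[:,:,::-1])
for x in o:print(*x)
goto([.45,-.1255,.15],26)
```

```text
[406.1 104. ] [406.2 104. ] [23.1 24.7] 478 [ 0.8323 -0.3044  0.046 ]
[390.5 206.5] [389.1 207.2] [ 87.1 138.1] 8560 [ 0.5987 -0.2618  0.046 ]
[100.  226.7] [107.2 233.5] [124.4 150.1] 11437 [0.539  0.3426 0.046 ]
[196.1 209.8] [196.1 209.8] [23.5 26. ] 514 [0.5906 0.1498 0.046 ]
[325.5 276.7] [325.4 276.7] [23.7 24.1] 482 [ 0.4504 -0.1261  0.046 ]
[292.9 292.5] [292.9 292.5] [23.5 24. ] 477 [ 0.4173 -0.0584  0.046 ]
[414.4 410.4] [419.2 402.5] [171.1 187.7] 13729 [ 0.1894 -0.3219  0.046 ]
[529.4 425. ] [542.4 431.8] [66.7 72.9] 1291 [ 0.1174 -0.5921  0.046 ]
shift [-0.0078  0.1969  0.0224] turn [ 0.04  0.27 21.05] from [ 0.3101 -0.2642  0.1724]
```

View pics/t26.png

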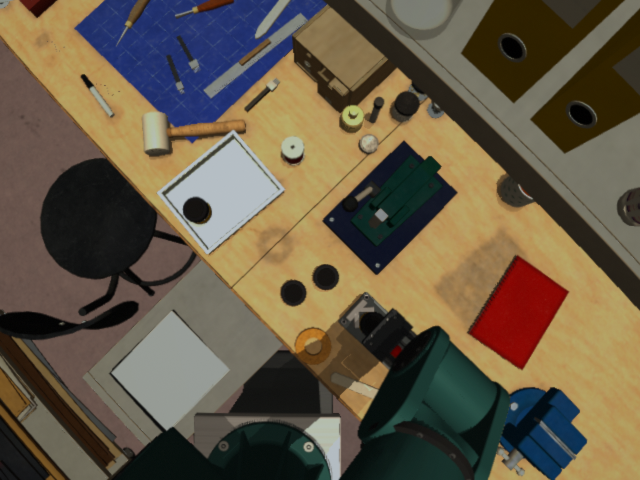

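Call:
{"method": "apply_moves", "body": {
  "motion": [
    {"x": -0.001,"y": 0.04,"z": -0.01,"ax": 0,"ay": 0,"az": 4,"fingers": -1},
    {"x": -0.003,"y": 0.08,"z": -0.01,"ax": 0,"ay": 0,"az": 8,"fingers": -1},
    {"x": -0.004,"y": 0.12,"z": 0,"ax": 0,"ay": 0,"az": 13,"fingers": -1},
    {"x": -0.006,"y": 0.16,"z": 0.01,"ax": 0,"ay": 0,"az": 17,"fingers": -1},
    {"x": -0.007,"y": 0.197,"z": 0.022,"ax": 0,"ay": 0,"az": 21,"fingers": -1}
  ]
}}

```text
time: 26.9
eef_pos: [0.4495, -0.122, 0.1473]
tool_rot: [0.0, 0.531, 0.847, 0.0]
ft_force: [0.3, 0.0, 0.4]
opening: 0.0907
```

Run:
```python
from h import *
P=params('wrist');im,d=cams.capture('wrist'); cv2.imwrite('pics/w27.png',im[:,:,::-1])
p,r,s=tool();print(s['ft_force'])
goto([.451,-.1255,.037],26)
```

```text
[-3.62464851  0.09664329 -0.37389394]
shift [-0.0056 -0.0037  0.1085] turn [-0.   -0.06 -0.5 ] from [ 0.4519 -0.119   0.1455]
```

View pics/w27.png

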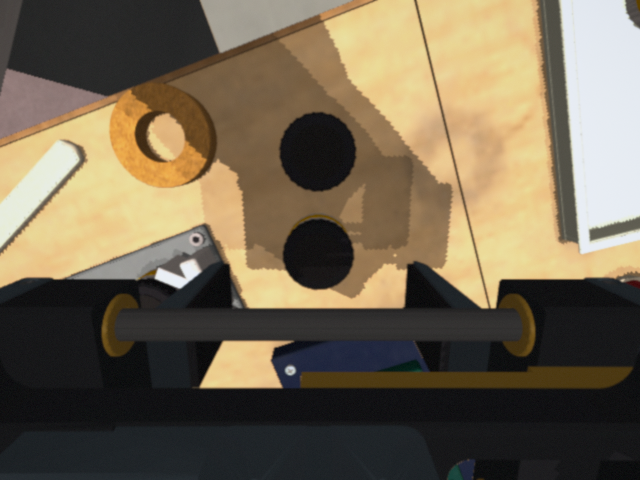

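Run:
```python
from h import *
P=params('wrist');
print(plane(P,(318,254),.046),plane(P,(317.5,151.5),.046))
goto([.451,-.1245,.037],26)
```

```text
[ 0.45329023 -0.12110365  0.046     ] [ 0.42126773 -0.05474222  0.046     ]
shift [-0.0047 -0.0032  0.1085] turn [-0.   -0.06 -0.5 ] from [ 0.4519 -0.119   0.1455]
```

Call:
{"method": "apply_moves", "body": {
  "motion": [
    {"x": -0.003,"y": -0.001,"z": 0.035,"ax": 0,"ay": 0,"az": -0.5,"fingers": -1},
    {"x": -0.003,"y": -0.001,"z": 0.07,"ax": 0,"ay": 0,"az": -0.5,"fingers": -1},
    {"x": -0.003,"y": -0.001,"z": 0.1,"ax": 0,"ay": 0,"az": -0.5,"fingers": -1},
    {"x": -0.003,"y": -0.001,"z": 0.108,"ax": 0,"ay": 0,"az": -0.5,"fingers": -1},
    {"x": -0.003,"y": -0.001,"z": 0.108,"ax": 0,"ay": 0,"az": -0.5,"fingers": 1}
  ]
}}

```text
time: 27.37
eef_pos: [0.4468, -0.1263, 0.038]
tool_rot: [-0.003, 0.526, 0.851, -0.001]
ft_force: [-0.1, -0.8, -0.3]
opening: 0.0871
```

Call:
{"method": "apply_moves", "body": {
  "motion": [
    {"x": 0,"y": 0,"z": 0,"ax": 0,"ay": 0,"az": 0,"fingers": 1},
    {"x": 0,"y": 0,"z": 0,"ax": 0,"ay": 0,"az": 0,"fingers": 1},
    {"x": 0,"y": 0,"z": 0,"ax": 0,"ay": 0,"az": 0,"fingers": 1},
    {"x": 0,"y": 0,"z": 0,"ax": 0,"ay": 0,"az": 0,"fingers": 1},
    {"x": 0,"y": 0,"z": 0,"ax": 0,"ay": 0,"az": 0,"fingers": 1}
  ]
}}

```text
time: 27.78
eef_pos: [0.4495, -0.1272, 0.0413]
tool_rot: [0.001, 0.526, 0.851, 0.0]
ft_force: [0.8, 1.1, 1.0]
opening: 0.0538
```

Call:
{"method": "apply_moves", "body": {
  "motion": [
    {"x": 0,"y": 0,"z": 0,"ax": 0,"ay": 0,"az": 0,"fingers": 1},
    {"x": 0,"y": 0,"z": -0.02,"ax": 0,"ay": 0,"az": 0,"fingers": 1},
    {"x": 0,"y": 0,"z": -0.05,"ax": 0,"ay": 0,"az": 0,"fingers": 1},
    {"x": 0,"y": 0,"z": -0.085,"ax": 0,"ay": 0,"az": 0,"fingers": 1},
    {"x": 0,"y": 0,"z": -0.1,"ax": 0,"ay": 0,"az": 0,"fingers": 1}
  ]
}}

```text
time: 28.2
eef_pos: [0.4499, -0.1273, 0.1439]
tool_rot: [0.002, 0.526, 0.851, 0.0]
ft_force: [1.3, -0.6, -1.3]
opening: 0.0527
```

Call:
{"method": "apply_moves", "body": {
  "motion": [
    {"x": 0,"y": 0,"z": 0,"ax": 0,"ay": 0,"az": 0,"fingers": 1},
    {"x": 0,"y": 0,"z": 0,"ax": 0,"ay": 0,"az": 0,"fingers": 1},
    {"x": 0,"y": 0,"z": 0,"ax": 0,"ay": 0,"az": 0,"fingers": 1},
    {"x": 0,"y": 0,"z": 0,"ax": 0,"ay": 0,"az": 0,"fingers": 1},
    {"x": 0,"y": 0,"z": 0,"ax": 0,"ay": 0,"az": 0,"fingers": 1}
  ]
}}

```text
time: 28.62
eef_pos: [0.4481, -0.1267, 0.1391]
tool_rot: [-0.001, 0.526, 0.851, -0.0]
ft_force: [-0.7, 0.2, -1.4]
opening: 0.053
```

Run:
```python
from h import *
p,r,s=tool();print(p,s['ft_force'],s['opening'])
im,d=cams.capture('wrist'); cv2.imwrite('pics/w28.png',im[:,:,::-1])
p,r,s=tool();print(p,s['ft_force'],s['opening'])
goto([.48,-.02,.13],33)
```

```text
[ 0.44809797 -0.12669881  0.13913971] [-0.70167747  0.21030302 -1.35560003] 0.05299578346237176
[ 0.44823914 -0.12672121  0.13930843] [-0.24450899  0.41686282 -2.23575244] 0.05286294269666431
shift [0.0813 0.0761 0.0093] turn [-0.07 -0.08 -6.45] from [ 0.4482 -0.1267  0.1393]
```

View pics/w28.png

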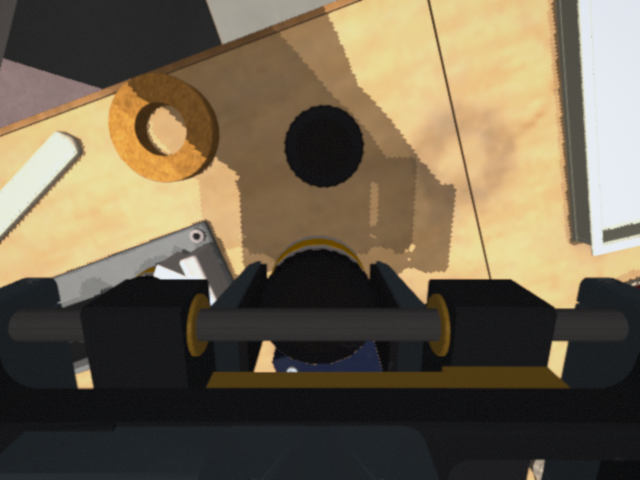

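Call:
{"method": "apply_moves", "body": {
  "motion": [
    {"x": 0.02,"y": 0.019,"z": 0.005,"ax": 0,"ay": 0,"az": -1,"fingers": 1},
    {"x": 0.04,"y": 0.038,"z": 0.005,"ax": 0,"ay": 0,"az": -3,"fingers": 1},
    {"x": 0.061,"y": 0.057,"z": 0.009,"ax": 0,"ay": 0,"az": -5,"fingers": 1},
    {"x": 0.081,"y": 0.076,"z": 0.009,"ax": 0,"ay": 0,"az": -6.5,"fingers": 1},
    {"x": 0.081,"y": 0.106,"z": 0.009,"ax": 0,"ay": 0,"az": -6.5,"fingers": 1}
  ]
}}

```text
time: 29.08
eef_pos: [0.5046, -0.0048, 0.1299]
tool_rot: [-0.002, 0.476, 0.88, -0.001]
ft_force: [0.2, -0.2, -1.3]
opening: 0.0528
```

Run:
```python
from h import *
goto([*trayxy(-.067,0),.11],41)
```

```text
shift [-0.049   0.1775  0.0192] turn [-0.18 -0.16 -7.8 ] from [ 0.5046 -0.0048  0.1299]
```

Call:
{"method": "apply_moves", "body": {
  "motion": [
    {"x": -0.011,"y": 0.037,"z": 0.005,"ax": 0,"ay": 0,"az": -3,"fingers": 1},
    {"x": -0.022,"y": 0.075,"z": 0.01,"ax": 0,"ay": 0,"az": -6,"fingers": 1},
    {"x": -0.033,"y": 0.112,"z": 0.015,"ax": 0,"ay": 0,"az": -7.8,"fingers": 1},
    {"x": -0.044,"y": 0.15,"z": 0.019,"ax": 0,"ay": 0,"az": -7.8,"fingers": 1},
    {"x": -0.05,"y": 0.177,"z": 0.019,"ax": 0,"ay": 0,"az": -7.8,"fingers": 1}
  ]
}}

```text
time: 29.5
eef_pos: [0.6852, 0.0485, 0.1104]
tool_rot: [-0.0, 0.416, 0.91, -0.0]
ft_force: [0.0, 0.0, -1.4]
opening: 0.053
```

Run:
```python
from h import *
im,d=cams.capture('wrist'); cv2.imwrite('pics/w29.png',im[:,:,::-1])
goto([*trayxy(-.067,0),.0455],41)
```

```text
shift [ 0.0072 -0.0057  0.0659] turn [ 0.11  0.07 -0.11] from [0.6888 0.0497 0.1114]
```

View pics/w29.png

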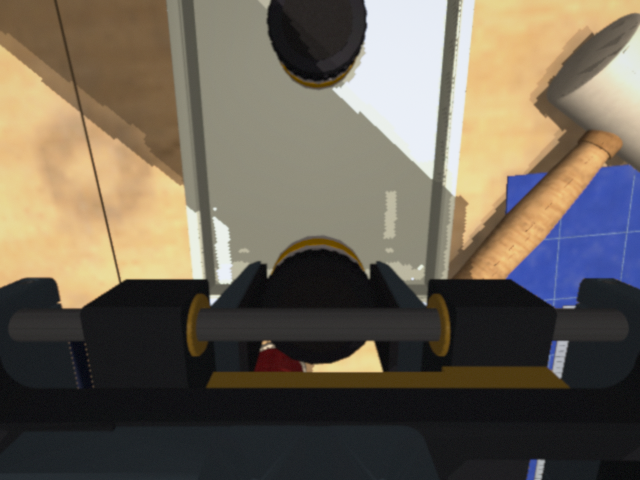

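Run:
```python
from h import *
P=params('wrist'); p,r,s=tool(); print(p)
for x,y,z in [(-.103,0.06,.029),(-.101,-.06,.004),(-.064,0,.05),(.11,.0,.029),(-.05,.083,.029),(-.05,-.083,.029)]:
    w=[*trayxy(x,y),z]; print(x,y,z,proj(P,[w])[0])
rel=p[:2]-TC; print('tcp in tray',rel@TX,rel@TY)
```

```text
[0.68882272 0.04966369 0.11144915]
-0.103 0.06 0.029 [394.09723295 295.44492077]
-0.101 -0.06 0.004 [234.24072584 280.96334465]
-0.064 0 0.05 [309.14896371 251.06812922]
0.11 0.0 0.029 [307.32468884 -58.79453229]
-0.05 0.083 0.029 [432.2049853  222.49135379]
-0.05 -0.083 0.029 [186.90253312 223.09318651]
tcp in tray -0.07415353924023255 0.005530107766268797
```

Call:
{"method": "apply_moves", "body": {
  "motion": [
    {"x": 0.006,"y": -0.003,"z": 0.02,"ax": 0,"ay": 0,"az": 0,"fingers": 1},
    {"x": 0.006,"y": -0.003,"z": 0.045,"ax": 0,"ay": 0,"az": 0,"fingers": 1},
    {"x": 0.006,"y": -0.003,"z": 0.06,"ax": 0,"ay": 0,"az": 0,"fingers": 1},
    {"x": 0.006,"y": -0.003,"z": 0.0655,"ax": 0,"ay": 0,"az": 0,"fingers": 1},
    {"x": 0.006,"y": -0.003,"z": 0.0655,"ax": 0,"ay": 0,"az": 0,"fingers": 1}
  ]
}}

```text
time: 29.97
eef_pos: [0.6758, 0.0499, 0.0454]
tool_rot: [-0.001, 0.416, 0.909, -0.001]
ft_force: [0.3, 0.1, -0.6]
opening: 0.0529
```

Call:
{"method": "apply_moves", "body": {
  "motion": [
    {"x": 0,"y": 0,"z": 0,"ax": 0,"ay": 0,"az": 0,"fingers": 1},
    {"x": 0,"y": 0,"z": 0,"ax": 0,"ay": 0,"az": 0,"fingers": -1},
    {"x": 0,"y": 0,"z": 0,"ax": 0,"ay": 0,"az": 0,"fingers": -1},
    {"x": 0,"y": 0,"z": 0,"ax": 0,"ay": 0,"az": 0,"fingers": -1},
    {"x": 0,"y": 0,"z": 0,"ax": 0,"ay": 0,"az": 0,"fingers": -1}
  ]
}}

```text
time: 30.38
eef_pos: [0.6771, 0.0501, 0.0471]
tool_rot: [0.0, 0.416, 0.909, 0.0]
ft_force: [0.3, -0.2, -0.4]
opening: 0.0767
```

Call:
{"method": "apply_moves", "body": {
  "motion": [
    {"x": 0,"y": 0,"z": 0,"ax": 0,"ay": 0,"az": 0,"fingers": -1},
    {"x": 0,"y": 0,"z": -0.02,"ax": 0,"ay": 0,"az": 0,"fingers": -1},
    {"x": 0,"y": 0,"z": -0.05,"ax": 0,"ay": 0,"az": 0,"fingers": -1},
    {"x": 0,"y": 0,"z": -0.085,"ax": 0,"ay": 0,"az": 0,"fingers": -1},
    {"x": 0,"y": 0,"z": -0.115,"ax": 0,"ay": 0,"az": 0,"fingers": -1}
  ]
}}

```text
time: 30.8
eef_pos: [0.6769, 0.0501, 0.1636]
tool_rot: [0.0, 0.416, 0.909, 0.0]
ft_force: [-0.6, 0.7, 1.0]
opening: 0.091
```

Run:
```python
from h import *
im,d=cams.capture('wrist'); cv2.imwrite('pics/w30.png',im[:,:,::-1])
goto([.50,.01,.16],30)
```

```text
shift [ 0.0872 -0.1624  0.0085] turn [ 0.35  0.23 10.86] from [0.6798 0.0503 0.1698]
```

View pics/w30.png

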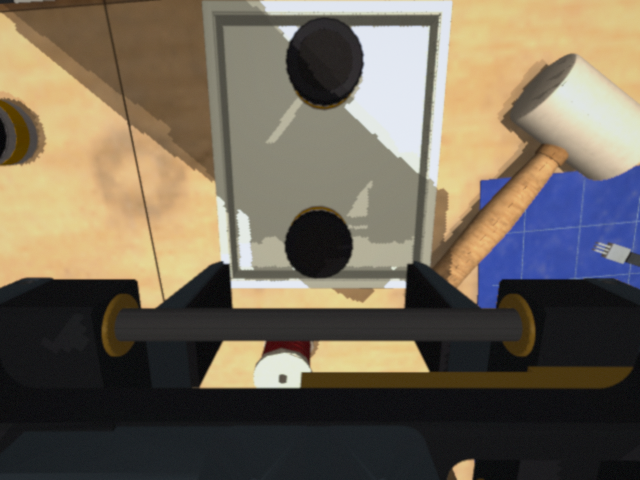

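Two cans stand in the tray, at (325,58) and (320,240). I'm going for the last one.

Call:
{"method": "apply_moves", "body": {
  "motion": [
    {"x": 0.018,"y": -0.033,"z": 0,"ax": 0,"ay": 0,"az": 3,"fingers": -1},
    {"x": 0.036,"y": -0.066,"z": 0,"ax": 0,"ay": 0,"az": 6,"fingers": -1},
    {"x": 0.054,"y": -0.1,"z": 0,"ax": 0,"ay": 0,"az": 9,"fingers": -1},
    {"x": 0.071,"y": -0.132,"z": 0,"ax": 0,"ay": 0,"az": 11,"fingers": -1},
    {"x": 0.087,"y": -0.163,"z": 0.008,"ax": 0,"ay": 0,"az": 11,"fingers": -1}
  ]
}}

```text
time: 31.27
eef_pos: [0.4954, 0.0091, 0.1546]
tool_rot: [0.001, 0.502, 0.865, 0.0]
ft_force: [1.0, 0.5, 0.4]
opening: 0.0912
```

Run:
```python
from h import *
for n in ['wrist','top']:
    im,d,P,o=darkblobs(n); cv2.imwrite(f'pics/{n}31.png',im[:,:,::-1])
    for x in o: print(n,*x)
goto([.419,-.0565,.15],26)
```

```text
wrist [64.7 77.5] [65.4 80. ] [143.9 183.3] 18520 [0.2885 0.0264 0.046 ]
wrist [534.8 143.7] [534.8 143.7] [72.5 87.3] 5085 [0.5919 0.152  0.046 ]
top [406.3 103.9] [406.3 103.9] [22.8 24.1] 461 [ 0.8325 -0.3047  0.046 ]
top [ 97.5 225.4] [ 99.4 230.1] [114.9 140.9] 11025 [0.5462 0.3605 0.046 ]
top [244.5 172. ] [244.5 172. ] [23.1 24.9] 485 [0.6733 0.0482 0.046 ]
top [372.4 324.5] [372.4 324.6] [24.7 27.2] 561 [ 0.3512 -0.2242  0.046 ]
top [528.9 424. ] [544.4 430.8] [66.6 73.6] 1216 [ 0.1194 -0.5968  0.046 ]
shift [-0.0206 -0.0952  0.0027] turn [-0.21 -0.11  3.82] from [0.4913 0.0087 0.1524]
```

View pics/wrist31.png

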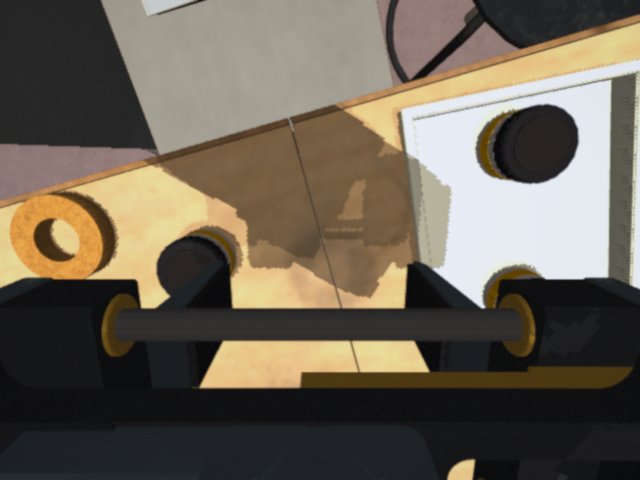

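Call:
{"method": "apply_moves", "body": {
  "motion": [
    {"x": -0.006,"y": -0.03,"z": -0.01,"ax": 0,"ay": 0,"az": 2,"fingers": -1},
    {"x": -0.012,"y": -0.06,"z": -0.01,"ax": 0,"ay": 0,"az": 4,"fingers": -1},
    {"x": -0.02,"y": -0.095,"z": -0.01,"ax": 0,"ay": 0,"az": 4,"fingers": -1},
    {"x": -0.02,"y": -0.095,"z": -0.01,"ax": 0,"ay": 0,"az": 4,"fingers": -1},
    {"x": -0.02,"y": -0.095,"z": -0.01,"ax": 0,"ay": 0,"az": 4,"fingers": -1}
  ]
}}

```text
time: 31.78
eef_pos: [0.4239, -0.0561, 0.1641]
tool_rot: [0.0, 0.532, 0.847, 0.0]
ft_force: [1.7, -0.0, -0.0]
opening: 0.0913
```

Run:
```python
from h import *
im,d,P,o=darkblobs('wrist',amin=1500); cv2.imwrite('pics/w32.png',im[:,:,::-1])
for x in o: print(*x)
goto([.419,-.0565,.04],26)
```

```text
[310.3 241.2] [310.2 241.2] [64.7 64.9] 3392 [ 0.4176 -0.0563  0.046 ]
shift [ 0.0018 -0.0057  0.1242] turn [ 0.06  0.04 -0.21] from [ 0.4248 -0.0556  0.1642]
```

View pics/w32.png

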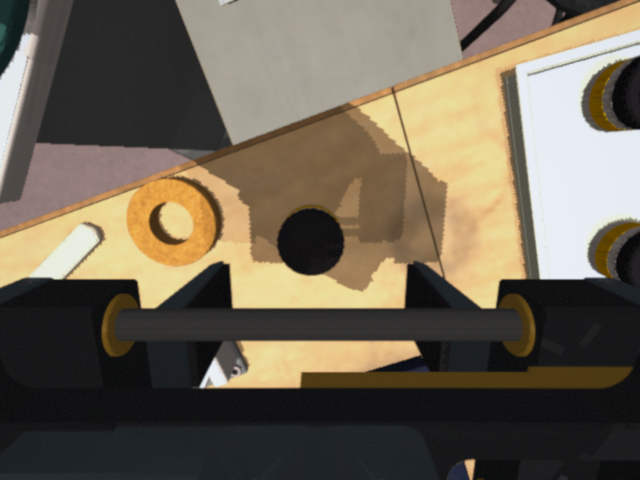

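The last can's lid is at (310,241), which gives (0.418,-0.056), unmoved. Descending to grip it.

Call:
{"method": "apply_moves", "body": {
  "motion": [
    {"x": 0.002,"y": -0.006,"z": 0.04,"ax": 0,"ay": 0,"az": 0,"fingers": -1},
    {"x": 0.002,"y": -0.006,"z": 0.08,"ax": 0,"ay": 0,"az": 0,"fingers": -1},
    {"x": 0.002,"y": -0.006,"z": 0.115,"ax": 0,"ay": 0,"az": 0,"fingers": -1},
    {"x": 0.002,"y": -0.006,"z": 0.125,"ax": 0,"ay": 0,"az": 0,"fingers": -1},
    {"x": 0.002,"y": -0.006,"z": 0.125,"ax": 0,"ay": 0,"az": 0,"fingers": 1}
  ]
}}

```text
time: 32.25
eef_pos: [0.4172, -0.0554, 0.0369]
tool_rot: [-0.002, 0.531, 0.848, -0.001]
ft_force: [0.1, 0.5, 0.6]
opening: 0.0871
```

Call:
{"method": "apply_moves", "body": {
  "motion": [
    {"x": 0,"y": 0,"z": 0,"ax": 0,"ay": 0,"az": 0,"fingers": 1},
    {"x": 0,"y": 0,"z": 0,"ax": 0,"ay": 0,"az": 0,"fingers": 1},
    {"x": 0,"y": 0,"z": 0,"ax": 0,"ay": 0,"az": 0,"fingers": 1},
    {"x": 0,"y": 0,"z": 0,"ax": 0,"ay": 0,"az": 0,"fingers": 1},
    {"x": 0,"y": 0,"z": 0,"ax": 0,"ay": 0,"az": 0,"fingers": 1}
  ]
}}

```text
time: 32.67
eef_pos: [0.4186, -0.0563, 0.0399]
tool_rot: [0.001, 0.531, 0.847, 0.0]
ft_force: [-3.2, -0.2, 1.4]
opening: 0.054
```

Call:
{"method": "apply_moves", "body": {
  "motion": [
    {"x": 0,"y": 0,"z": 0,"ax": 0,"ay": 0,"az": 0,"fingers": 1},
    {"x": 0,"y": 0,"z": -0.02,"ax": 0,"ay": 0,"az": 0,"fingers": 1},
    {"x": 0,"y": 0,"z": -0.05,"ax": 0,"ay": 0,"az": 0,"fingers": 1},
    {"x": 0,"y": 0,"z": -0.085,"ax": 0,"ay": 0,"az": 0,"fingers": 1},
    {"x": 0,"y": 0,"z": -0.1,"ax": 0,"ay": 0,"az": 0,"fingers": 1}
  ]
}}

```text
time: 33.08
eef_pos: [0.4191, -0.0564, 0.1424]
tool_rot: [0.002, 0.531, 0.847, 0.001]
ft_force: [1.4, -0.5, -0.9]
opening: 0.053
```

Run:
```python
from h import *
im,d=cams.capture('wrist'); cv2.imwrite('pics/w33.png',im[:,:,::-1])
p,r,s=tool();print(p,s['ft_force'],s['opening'])
goto([*trayxy(-.004,0.002),.13],41)
```

```text
[ 0.42008465 -0.05656447  0.14365002] [ 4.00205736 -0.46516967  0.56782841] 0.05286519774846655
shift [0.0453 0.2664 0.0148] turn [  0.26   0.25 -15.15] from [ 0.4201 -0.0566  0.1437]
```

View pics/w33.png

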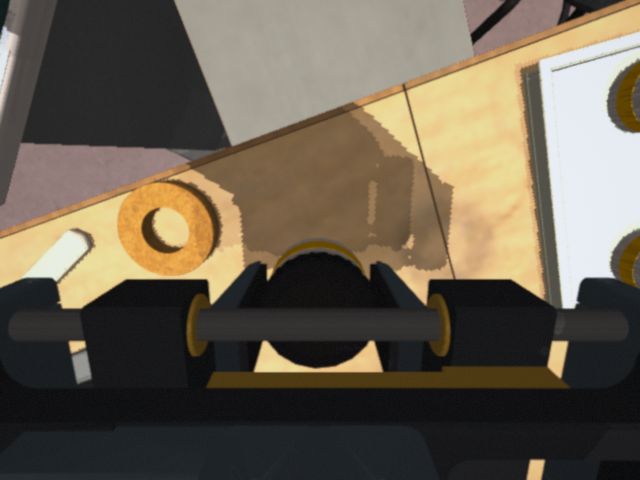

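Call:
{"method": "apply_moves", "body": {
  "motion": [
    {"x": 0.007,"y": 0.039,"z": 0,"ax": 0,"ay": 0,"az": -3,"fingers": 1},
    {"x": 0.013,"y": 0.078,"z": 0,"ax": 0,"ay": 0,"az": -6,"fingers": 1},
    {"x": 0.02,"y": 0.117,"z": 0.005,"ax": 0,"ay": 0,"az": -9,"fingers": 1},
    {"x": 0.026,"y": 0.156,"z": 0.01,"ax": 0,"ay": 0,"az": -12,"fingers": 1},
    {"x": 0.033,"y": 0.195,"z": 0.014,"ax": 0,"ay": 0,"az": -15,"fingers": 1}
  ]
}}

```text
time: 33.55
eef_pos: [0.5801, 0.0599, 0.1241]
tool_rot: [-0.0, 0.415, 0.91, -0.0]
ft_force: [-0.5, -0.2, -1.1]
opening: 0.053
```

Run:
```python
from h import *
p,r,s=tool();print(s['ft_force'])
goto([*trayxy(-.002,0.002),.12],41)
```

```text
[-0.51073116 -0.17026822 -1.11938251]
shift [-0.0069  0.0718  0.004 ] turn [-0.01 -0.01  0.  ] from [0.5801 0.0599 0.1241]
```

Call:
{"method": "apply_moves", "body": {
  "motion": [
    {"x": -0.003,"y": 0.03,"z": 0.004,"ax": 0,"ay": 0,"az": 0,"fingers": 1},
    {"x": -0.006,"y": 0.058,"z": 0.004,"ax": 0,"ay": 0,"az": 0,"fingers": 1},
    {"x": -0.007,"y": 0.067,"z": 0.004,"ax": 0,"ay": 0,"az": 0,"fingers": 1},
    {"x": -0.007,"y": 0.067,"z": 0.004,"ax": 0,"ay": 0,"az": 0,"fingers": 1},
    {"x": -0.007,"y": 0.067,"z": 0.004,"ax": 0,"ay": 0,"az": 0,"fingers": 1}
  ]
}}

```text
time: 33.97
eef_pos: [0.6334, 0.0969, 0.1202]
tool_rot: [-0.0, 0.416, 0.91, -0.0]
ft_force: [-0.4, 0.5, -1.2]
opening: 0.0528
```

Run:
```python
from h import *
im,d=cams.capture('wrist'); cv2.imwrite('pics/w34.png',im[:,:,::-1])
goto([*trayxy(-.002,0.002),.045],41)
```

```text
shift [0.0002 0.0079 0.0753] turn [-0.06 -0.04 -0.16] from [0.6331 0.0965 0.1203]
```

View pics/w34.png

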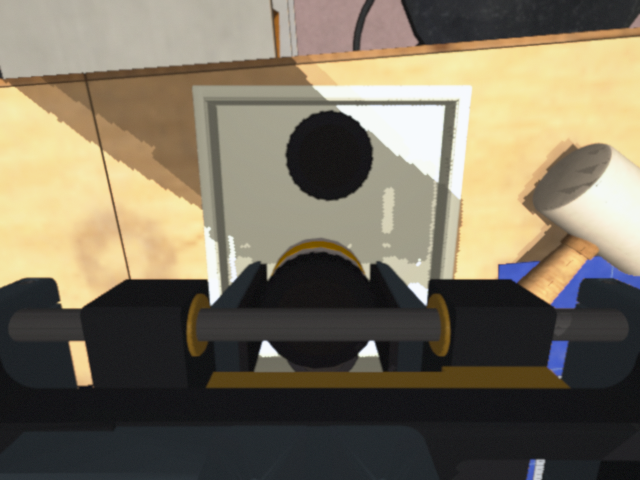

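Call:
{"method": "apply_moves", "body": {
  "motion": [
    {"x": 0,"y": 0.006,"z": 0.02,"ax": 0,"ay": 0,"az": 0,"fingers": 1},
    {"x": 0,"y": 0.006,"z": 0.05,"ax": 0,"ay": 0,"az": 0,"fingers": 1},
    {"x": 0,"y": 0.006,"z": 0.068,"ax": 0,"ay": 0,"az": 0,"fingers": 1},
    {"x": 0,"y": 0.006,"z": 0.0755,"ax": 0,"ay": 0,"az": 0,"fingers": 1},
    {"x": 0,"y": 0.006,"z": 0.0755,"ax": 0,"ay": 0,"az": 0,"fingers": 1}
  ]
}}

```text
time: 34.43
eef_pos: [0.637, 0.1, 0.0441]
tool_rot: [-0.001, 0.416, 0.909, -0.001]
ft_force: [-0.3, -0.1, -1.2]
opening: 0.0528
```

Call:
{"method": "apply_moves", "body": {
  "motion": [
    {"x": 0,"y": 0,"z": 0,"ax": 0,"ay": 0,"az": 0,"fingers": 1},
    {"x": 0,"y": 0,"z": 0,"ax": 0,"ay": 0,"az": 0,"fingers": -1},
    {"x": 0,"y": 0,"z": 0,"ax": 0,"ay": 0,"az": 0,"fingers": -1},
    {"x": 0,"y": 0,"z": 0,"ax": 0,"ay": 0,"az": 0,"fingers": -1},
    {"x": 0,"y": 0,"z": 0,"ax": 0,"ay": 0,"az": 0,"fingers": -1}
  ]
}}

```text
time: 34.85
eef_pos: [0.6391, 0.101, 0.0459]
tool_rot: [0.0, 0.416, 0.909, 0.0]
ft_force: [0.1, -0.5, 0.7]
opening: 0.077
```

Call:
{"method": "apply_moves", "body": {
  "motion": [
    {"x": 0,"y": 0,"z": 0,"ax": 0,"ay": 0,"az": 0,"fingers": -1},
    {"x": 0,"y": 0,"z": -0.02,"ax": 0,"ay": 0,"az": 0,"fingers": -1},
    {"x": 0,"y": 0,"z": -0.05,"ax": 0,"ay": 0,"az": 0,"fingers": -1},
    {"x": 0,"y": 0,"z": -0.085,"ax": 0,"ay": 0,"az": 0,"fingers": -1},
    {"x": 0,"y": 0,"z": -0.12,"ax": 0,"ay": 0,"az": 0,"fingers": -1}
  ]
}}

```text
time: 35.27
eef_pos: [0.6383, 0.101, 0.1663]
tool_rot: [-0.0, 0.416, 0.909, -0.0]
ft_force: [1.0, 0.6, -0.2]
opening: 0.0911
```

Call:
{"method": "apply_moves", "body": {
  "motion": [
    {"x": 0.1,"y": -0.12,"z": -0.1,"ax": 0,"ay": 0,"az": 0,"fingers": -1},
    {"x": 0.1,"y": -0.12,"z": -0.1,"ax": 0,"ay": 0,"az": 0,"fingers": -1},
    {"x": 0.1,"y": -0.12,"z": -0.1,"ax": 0,"ay": 0,"az": 0,"fingers": -1},
    {"x": 0.1,"y": -0.12,"z": -0.1,"ax": 0,"ay": 0,"az": 0,"fingers": -1},
    {"x": 0.1,"y": -0.12,"z": -0.1,"ax": 0,"ay": 0,"az": 0,"fingers": -1}
  ]
}}

```text
time: 35.68
eef_pos: [0.4799, 0.0981, 0.2673]
tool_rot: [0.001, 0.416, 0.909, 0.0]
ft_force: [1.2, 0.6, 0.4]
opening: 0.0912
```

Run:
```python
from h import *
p,r,s=tool();print(p,s['ft_force'])
for n in ['wrist','top','side']:
    im,d,P,o=darkblobs(n); cv2.imwrite(f'pics/{n}35.png',im[:,:,::-1])
    if n!='side':
        for x in o:
            rel=x[4][:2]-TC; print(n,*x,'tray',(rel@TX).round(4),(rel@TY).round(4))
    if n=='side': cv2.imwrite('pics/side35z.png',cv2.resize(im[200:400,130:430,::-1],None,fx=2.6,fy=2.6))
```

```text
[0.47986959 0.09814842 0.26732674] [1.20379419 0.62920139 0.36560464]
wrist [106.1  90.5] [104.6  93.9] [129.6 165.8] 13241 [0.2378 0.0564 0.046 ] tray 0.2268 -0.3304
wrist [384.4   9.5] [384.5   9.2] [20.4 26.2] 409 [0.3959 0.2907 0.046 ] tray 0.2999 -0.0574
top [406.1 104. ] [406.2 103.9] [23.  24.6] 476 [ 0.8323 -0.3044  0.046 ] tray -0.4355 -0.1185
top [390.5 206.5] [389.1 207.3] [ 87. 138.] 8548 [ 0.5985 -0.2617  0.046 ] tray -0.2499 -0.2669
top [244.5 172. ] [244.5 172. ] [23.2 25.3] 494 [0.6733 0.0482 0.046 ] tray -0.0651 -0.0071
top [221.2 188.9] [221.2 188.9] [23.5 25.4] 502 [0.636  0.0972 0.046 ] tray -0.0036 -0.0031
top [372.3 324.4] [372.4 324.5] [24.7 28.1] 577 [ 0.3514 -0.2241  0.046 ] tray -0.0594 -0.4287
top [529.2 425. ] [542.9 431.8] [67.3 73. ] 1291 [ 0.1173 -0.5932  0.046 ] tray -0.1844 -0.8476
```

View pics/wrist35.png

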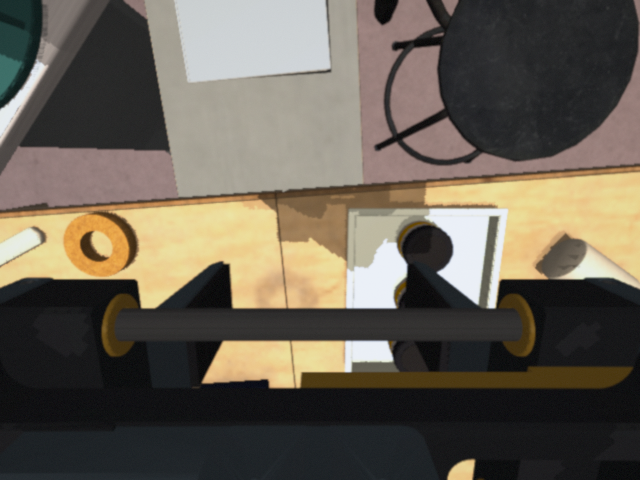

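View pics/top35.png

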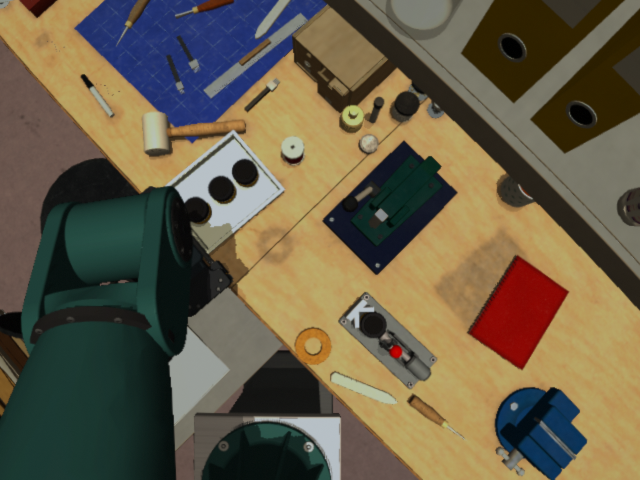

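View pics/side35z.png

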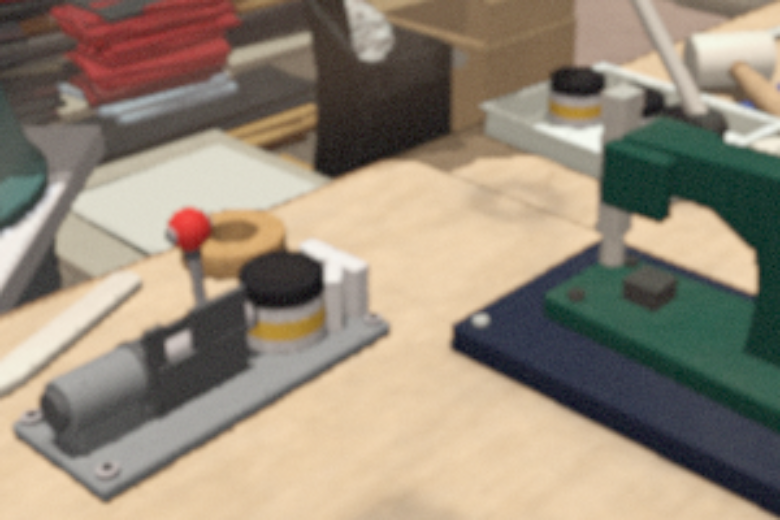

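Everything looks in place. The clamped lid is at (372,324), the same pixel the seated can had at the start, and the spool is still at (292,150). I'll let the arm settle, then hand in.

Call:
{"method": "apply_moves", "body": {
  "motion": [
    {"x": 0,"y": 0,"z": 0,"ax": 0,"ay": 0,"az": 0,"fingers": -1},
    {"x": 0,"y": 0,"z": 0,"ax": 0,"ay": 0,"az": 0,"fingers": -1},
    {"x": 0,"y": 0,"z": 0,"ax": 0,"ay": 0,"az": 0,"fingers": -1},
    {"x": 0,"y": 0,"z": 0,"ax": 0,"ay": 0,"az": 0,"fingers": -1},
    {"x": 0,"y": 0,"z": 0,"ax": 0,"ay": 0,"az": 0,"fingers": -1}
  ]
}}

```text
time: 36.25
eef_pos: [0.4828, 0.0981, 0.2647]
tool_rot: [-0.0, 0.416, 0.909, -0.0]
ft_force: [-0.2, -0.3, -0.1]
opening: 0.0914
```

Run:
```python
from h import *
im,d,P,o=darkblobs('top')
for x in o: print(x[0],x[4])
print(ctrl.close_job())
```

```text
[406.2 103.9] [ 0.8324 -0.3045  0.046 ]
[390.5 206.5] [ 0.5985 -0.2617  0.046 ]
[244.5 172. ] [0.6733 0.0482 0.046 ]
[221.3 188.9] [0.636  0.0972 0.046 ]
[372.3 324.4] [ 0.3514 -0.224   0.046 ]
[529.2 425. ] [ 0.1173 -0.5931  0.046 ]
the job is handed in; nothing more can be done
None
```

The job is done and handed in at about 36 s; `close_job()` gives no verdict.

- **Clamp opened:** I drew the plunger back, dropped the handle into the notch, and stood the used canister in the tray.
- **Loaded canister:** the first one I lifted pulled about 6 N on the wrist, against about 1.2–1.4 N for each of the other two. I stood it in the clamp while the plunger was held back, then eased the plunger out of its notch onto it.
- **Empties:** both other bench canisters went into the tray beside the used one. Only three canisters were on the bench.

**Last checks:**
- The clamped lid is within 1 px of where the seated canister's lid was at the start, and the handle is upright, out of the notch.
- The three canisters in the tray look upright, at about x = +66, −4 and −65 mm along it. The +66 mm reading comes from an earlier picture, because the arm hid that canister in the last top view.
- The spool appears unmoved, and the arm was clear of everything.

**What I could not confirm:**
- I had no reading of the plunger's force on the canister. That it is pressing rests on the pictures and on the wrist force falling to near zero when I let go of the handle.
- The cameras disagreed by up to about 5 mm on some positions, which was small enough for the grasps and placings.
- I saw no canister get knocked aside.

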